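# Set out the tuner-fitting kit on the layout mat

## Robot

A 6-joint arm with a two-finger parallel gripper is mounted at the origin on a cart in front of the work surface, level with it; the furniture and walls round the work are solid. World frame = base frame: x ahead of the robot, y to its left, z up, the work surface at z = 0. Lengths are in m, angles in rad, forces in N, time in s.
With the tool pointing down it reaches from about 0.35 to 0.975 m from the base axis. Payload 4.9 kg.
Tool frame: the origin (TCP) lies at the very end of the fingers, on their centre line; the grasp point (between the pads) lies 19 mm behind it (manip.hold_point_z is the distance from the TCP to the grasp point, in m); z points along the fingers, x is the direction in which the jaws open and shut, and the axes are right-handed (so a half turn about z gives the same grasp; the last joint's range is limited). The gripper opens to 85 mm and grips with 20 to 120 N. Pads are 22 mm wide; open, the fingers measure 114 mm over their backs; the gripper's body (76 mm by 85 mm) begins 54 mm behind the grasp point. The pads swing forward as they close: fully open they stand 13 mm farther back than shut.
Start: joints at [1.189, 0.053, 1.613, -0, 1.476, -0.119], TCP at [0.162, 0.604, 0.231] pointing down, gripper open.
Joint ranges: [-3.01, 3.01], [-1.01, 2.22], [0.06, 2.58], [-1.02, 4.17], [0.09, 2.62], [-3.14, 3.14]. Speed limits (rad/s): [2.57, 2.57, 3.14, 3.14, 3.14, 3.14].

## Interface

Orientations are given as a unit quaternion [w, x, y, z].
In Python, from plant import manip gives the robot as it stands.
- The arm moves only by the shell command python3 -m handwheel 'ROWS' [OPENING]. ROWS is JSON, a list of rows, each an object of numbers: "dx", "dy", "dz": the shift along the tool's x, y, z in m; "ax", "ay", "az": the turn, a rotation vector about the tool's x, y, z in rad. In form: [{"dx": .., "dy": .., "dz": .., "ax": .., "ay": .., "az": ..}, ...]. A call has 1 to 5 rows; each row is the pose to reach, as a shift and turn from the pose commanded when the call began, along the tool's axes at that moment; what a row does not reach only later rows make up. A row lasts 1/8 s, in which the tool goes at most 62.5 mm and 10.7 degrees, less where a joint would pass 70% of its speed; a pose out of reach is approached as far as the arm can. A call with a gripper value outside its range is refused whole. OPENING is the closure in counts, from 0 (fully open) to 255 (shut), set as the call begins (- or left out, the last holds). The fingers move at their own pace and stop on an object; the grip force is fixed at half the most. Time passes only in rows, so rows that repeat a pose let the fingers close. It gives the time, the measured TCP pose, the force and the opening at its end, in the units of the state.
- manip.state(): the state, without advancing time (a new reading comes with each control period).
- manip.grab_frame(name): name is "side" or "top" or "wrist"; returns a dict with "image" (480x640x3 uint8, blue, green, red), "z_map" (480x640 float32, m along the optical axis (not along the pixel's ray), 0 where there is no reading), "K" (3x3 intrinsics, pixels), "k1" (the pictures are not rectified: a ray, as slopes to the right and down, at radius r is drawn at 1 + k1 r^2 times it, then the intrinsics apply), "xyz" and "rotation" of the camera in the world. Camera axes: x right, y up, looking along -z (the intrinsics and any distortion apply to the point x, -y, -z); pixel columns grow to the right and rows downward; lengths in m; the calibration is good to about 2 mm. A picture is of the moment at which its call begins.
- manip.job_done(): hands the job in, once; it reports no verdict.
The state is a dict: "time": time; "joint_pos": joint angles; "joint_vel": joint speeds; "joint_efforts": joint torques, N m; "tool_pos": TCP position; "tool_rot": TCP orientation; "contact_force": force on the tool from outside, world axes, zero at the start; "ft_torque": the same for the moment, N m; "gripper_width": opening from 0.0 (shut) to 1.0 (fully open).
Only numpy, scipy, OpenCV 4.12 (cv2) and the standard library are available. Lean on these libraries where they do the work, as an engineer would, in place of code of your own. Each camera call takes 0.05 s, during which the arm holds its last target.

## Task

Set out the tuner-fitting kit on the dark mat with the yellow outlined squares. In the front row (nearest the robot), put the wooden sanding block in the middle of the empty square between the screw cup and the bit block, lying flat with its long side in line with the mat and pointing away from the robot, and lay the orange-brown wood stick on top of it, centred and along its length. In the back row, stand the machine head, post upward, in the middle of the square directly behind the screw cup, lay the black peg winder flat in the middle of the square directly behind the bit block, and leave the hex key where it lies.

Things in the scene. Friction and masses are not known exactly. Their poses are not given: they have to be found in the camera images.
- layout_mat: Dark rubber mat, 235 (x) x 340 (y) x 3 mm thick, fixed. Origin at the centre of its underside; x points away from the robot, y to the left. Six yellow outlined squares of 96 mm, centres at x = -55 (front row) and +55 mm (back row), y = -110, 0, +110 mm. The screw cup and the bit block hold the front left and right squares, in either order; the others are empty.
- screw_cup: White round plastic cup of screws, 86 mm across and 45 mm high, fixed in the middle of the front left or front right square of the mat. Origin at the centre of its underside, axes parallel to the mat's, so that the centre of the square directly behind it is 110 mm along its +x.
- bit_block: Light wooden block with six steel bits standing in it, 32 (its x) x 90 (its y) x 52 mm high over the bits (wood 24 mm), fixed in the middle of the other front square. Origin at the centre of its underside, axes parallel to the mat's, so that the centre of the square directly behind it is 110 mm along its +x.
- sanding_block_center (a point): Wooden sanding block, loose, 46 (its x) x 70 (its y, the long side) x 24 mm (its z, up), 50 g. The point is its centre, 11 mm above whatever it rests on; when it lies flat its top is 22 mm above its support. Gripped across its 44 mm wide sides.
- wood_stick_center (a point): Orange-brown square-cut hardwood stick, loose, 14 (its x) x 105 (its y) x 8 mm (its z, up), 12 g. The point is its centre, 4 mm up.
- machine_head_center (a point): White guitar machine head, loose, 48 (x) x 31 (y) x 33 mm (z, up), 36 g. The point is the middle of its outline from above, 7 mm up. Grip its gear housing across y: 17 (x) x 24 (y) x 12 mm high, centred at x = -15 mm, with a flange 32 mm wide in y at 11 to 14 mm height and an upright 6 mm post to 33 mm. The tuning button (8 mm high) lies at x = +4 to +24 mm.
- peg_winder_center (a point): Black crank-shaped peg winder, loose, 62 (x) x 78 (y) x 19 mm (z, up), 35 g. The point is the middle of its outline from above, 9.5 mm up. Its grip handle, 19 mm wide (x) and 46 mm long (y), lies along y, centred at x = -21.5, y = +16 mm; the winding head is at x = +24, y = -27 mm; the crank between them runs along x at y = -18 mm.
- hex_key_center (a point): Black L-shaped hex key, loose, 24 (x) x 77 (y) x 4 mm (z), lying among the parts; it is not part of the kit and stays where it is. The point is the middle of its outline.
There are look-alikes about, which are no part of the job. Leave any green, purple or turquoise look-alike of the part that bears sanding_block_center alone.

How it is judged:
By the outcome, as a careful person would: the job done as asked, in the order asked, and still so for the second after the job is handed in, with the robot touching nothing.
It also fails if it takes over 112 s, if anything falls off the work surface, if the arm or the gripper's body presses on something with over 40 N, if the wrist force passes 120 N, or if a joint passes its speed limit or range.

## Working session

There is one attempt and no reset: what is moved stays moved. The work goes in short steps, Python scripts to look and compute and a shell command to move; the robot and the scene stay as the last step left them, time stands still between calls to the robot, and variables do not carry over. Pictures are saved under pics/ and viewed, and the job is handed in when it is done.

```bash
ls; mkdir -p pics; python3 - <<'E'
from plant import manip
import cv2,numpy as np
s=manip.state();print({k:np.round(v,3) for k,v in s.items()})
for n in ["top","side","wrist"]:
    f=manip.grab_frame(n);cv2.imwrite(f"pics/{n}0.png",f["image"]);np.savez(f"pics/{n}0.npz",**f)
    print(n,f["K"].round(1).tolist(),f["k1"],np.round(f["xyz"],3),np.round(f["rotation"],3).tolist())
print(manip.hold_point_z)
E
```

```text
pics
{'time': np.float64(0.0), 'joint_pos': array([ 1.189,  0.053,  1.614,  0.   ,  1.476, -0.119]), 'joint_vel': array([ 0.001, -0.003,  0.001,  0.001,  0.   , -0.   ]), 'joint_efforts': array([-2.0000e-03, -3.9368e+01, -3.7018e+01, -0.0000e+00,  7.0000e-03,
       -0.0000e+00]), 'tool_pos': array([0.162, 0.603, 0.23 ]), 'tool_rot': array([ 0.001,  0.794,  0.608, -0.001]), 'contact_force': array([-1.202,  0.255,  0.732]), 'ft_torque': array([-0.065,  0.005, -0.042]), 'gripper_width': np.float64(0.999)}
top [[466.7, 0.0, 325.0], [0.0, 466.7, 236.7], [0.0, 0.0, 1.0]] -0.017326634086610677 [0.336 0.113 0.957] [0.713, 0.051, -0.075, -0.695]
side [[442.3, 0.0, 315.4], [0.0, 442.3, 233.5], [0.0, 0.0, 1.0]] -0.08800747762309108 [ 0.439 -0.789  0.754] [0.902, 0.43, -0.011, -0.041]
wrist [[413.9, 0.0, 315.1], [0.0, 413.9, 236.2], [0.0, 0.0, 1.0]] 0.019302104455853487 [0.091 0.623 0.373] [0.785, -0.117, -0.089, 0.602]
0.0187
```

View pics/top0.png

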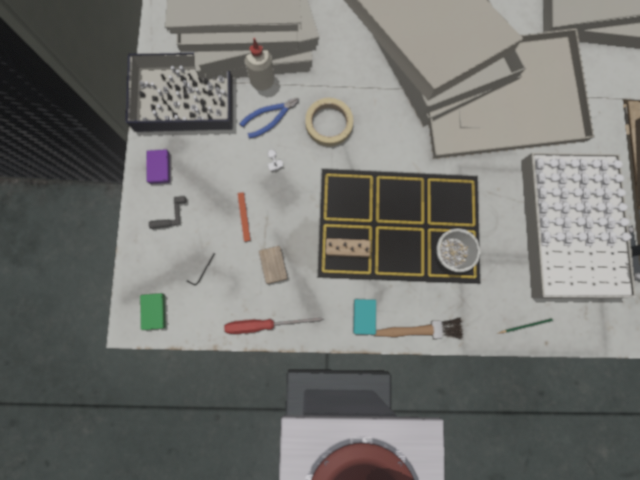

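View pics/side0.png

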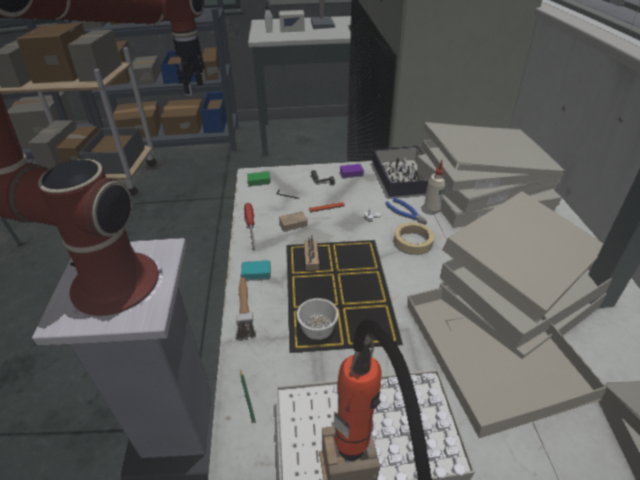

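View pics/wrist0.png

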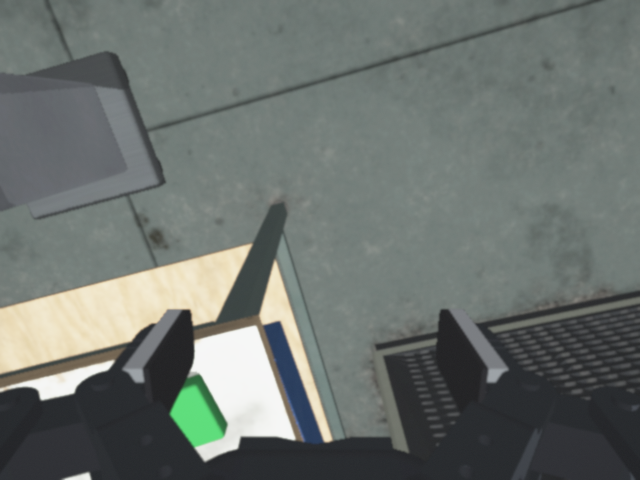

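The wanted sanding block is the tan block at top-view pixel (273,265). Purple (158,167), green (152,311) and turquoise (365,316) are the look-alikes. The stick is at (244,217), machine head (275,160), winder (168,215), hex key (203,270), bit block front-left (348,247), cup front-right (458,250). Next I check this in a close crop and measure.

```bash
cat > h.py <<'E'
import numpy as np,cv2
from scipy.spatial.transform import Rotation as R
def rays(f,uv):
    uv=np.asarray(uv,float).reshape(-1,1,2)
    p=cv2.undistortPoints(uv,f["K"],np.array([float(f["k1"]),0,0,0])).reshape(-1,2)
    q=np.asarray(f["rotation"])
    M=R.from_quat([q[1],q[2],q[3],q[0]]).as_matrix()
    return np.asarray(f["xyz"]),np.c_[p[:,0],-p[:,1],-np.ones(len(p))]@M.T
def plane(f,uv,z):
    o,d=rays(f,uv); return o+d*((z-o[2])/d[:,2])[:,None]
def proj(f,P):
    q=np.asarray(f["rotation"]);M=R.from_quat([q[1],q[2],q[3],q[0]]).as_matrix()
    c=(np.asarray(P,float).reshape(-1,3)-f["xyz"])@M; c=c*[1,-1,-1]
    return cv2.projectPoints(c.reshape(-1,1,3),np.zeros(3),np.zeros(3),f["K"],np.array([float(f["k1"]),0,0,0]))[0].reshape(-1,2)
def load(n): return dict(np.load(f"pics/{n}.npz"))
def grab(n,tag):
    from plant import manip
    f=manip.grab_frame(n);cv2.imwrite(f"pics/{tag}.png",f["image"]);np.savez(f"pics/{tag}.npz",**f);return f
E
python3 - <<'E'
from h import *
f=load("top0")
im=f["image"];cv2.imwrite("pics/c1.png",cv2.resize(im[130:340,120:340],None,fx=2.7,fy=2.7,interpolation=cv2.INTER_CUBIC))
cv2.imwrite("pics/c2.png",cv2.resize(im[155:295,305:495],None,fx=4,fy=4,interpolation=cv2.INTER_CUBIC))
# mat mask
g=im.max(2); m=((g<60)|((im[...,2]>110)&(im[...,0]<70))).astype(np.uint8);
m[:160]=0;m[290:]=0;m[:,:300]=0;m[:,500:]=0
c=max(cv2.findContours(m,0,2)[0],key=cv2.contourArea);r=cv2.minAreaRect(cv2.convexHull(c));b=cv2.boxPoints(r);print(b)
P=plane(f,b,0.003);print(P.round(4))
E
```

```text
[[319.88867 275.83875]
 [324.0169  170.56929]
 [482.08752 176.76816]
 [477.9593  282.0376 ]]
[[ 0.4272  0.0905  0.003 ]
 [ 0.6521  0.0869  0.003 ]
 [ 0.6498 -0.2549  0.003 ]
 [ 0.4222 -0.2372  0.003 ]]
```

View pics/c1.png

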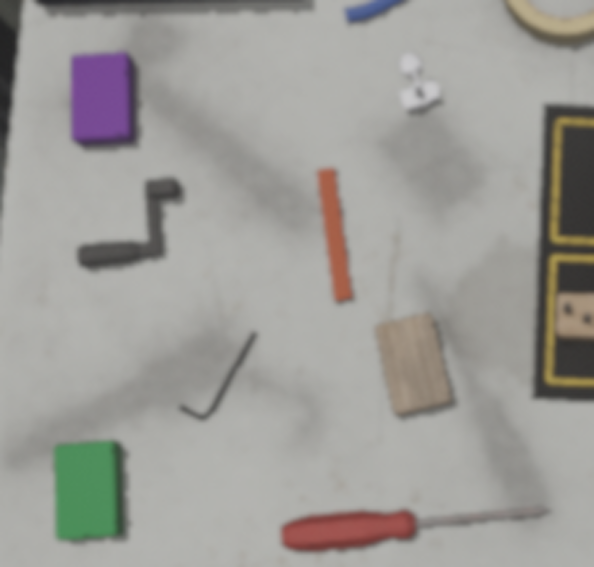

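View pics/c2.png

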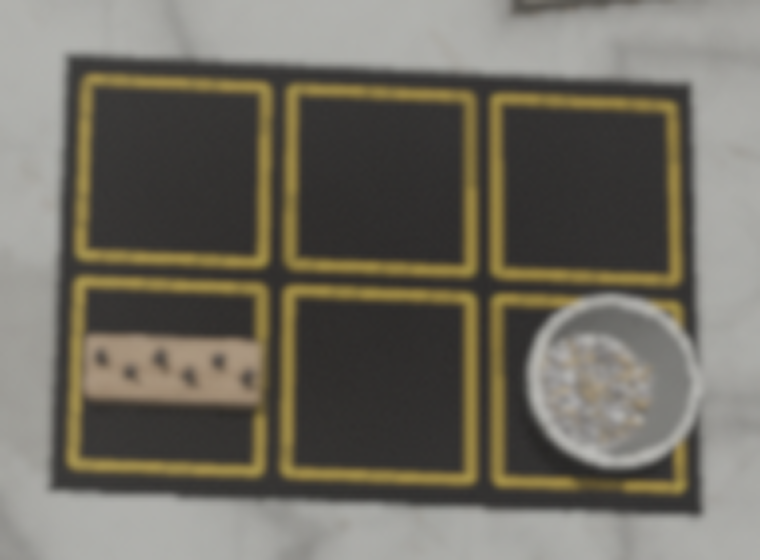

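```bash
cat > m.py <<'E'
from h import *
def mat(f):
    im=f["image"].astype(int)
    # empty-square interiors: dark regions enclosed by yellow
    y=((im[...,2]-im[...,0])>35).astype(np.uint8)
    d=((im.max(2)<75)&(y==0)).astype(np.uint8)
    n,l,s,c=cv2.connectedComponentsWithStats(d,connectivity=4)
    out=[]
    for i in range(1,n):
        a=s[i,4]
        cc=cv2.findContours((l==i).astype(np.uint8),0,2)[0][0];r=cv2.minAreaRect(cc)
        w,h=r[1]
        if a>1000 and min(w,h)>0.85*max(w,h) and a>0.85*w*h: out.append((c[i],a))
    return out
E
python3 - <<'E'
from m import *
for n in ["top0","side0"]:
    f=load(n)
    for c,a in mat(f): print(n,c.round(1),a,plane(f,c,0.003)[0].round(4))
f=load("top0");im=f["image"]
hsv=cv2.cvtColor(im,cv2.COLOR_BGR2HSV)
def box(roi,m,z,name):
    x0,y0,x1,y1=roi;k=np.zeros(m.shape,np.uint8);k[y0:y1,x0:x1]=m[y0:y1,x0:x1]
    c=max(cv2.findContours(k,0,1)[0],key=cv2.contourArea);P=plane(f,c.reshape(-1,2),z)[:,:2]
    r=cv2.minAreaRect((P*1000).astype(np.float32));print(name,cv2.contourArea(c),np.round(r[0],1),np.round(r[1],1),round(r[2],1))
S=hsv[...,1]
print(hsv[265,273],hsv[217,244],hsv[255,300],im[160,275],im[210,290])
box((255,235,300,295),(S>45).astype(np.uint8),.022,"block")
box((230,185,258,250),(S>100).astype(np.uint8),.008,"stick")
box((255,140,295,180),(im.min(2)>205).astype(np.uint8),.01,"head")
box((140,190,195,240),(im.max(2)<110).astype(np.uint8),.0095,"winder")
box((185,248,220,292),(im.max(2)<120).astype(np.uint8),.003,"hex")
box((320,230,378,265),((hsv[...,0]<18)&(im[...,2]>120)).astype(np.uint8),.024,"bit")
E
```

```text
top0 [348.1 197.5] 1596 [0.5944 0.0347 0.003 ]
top0 [399.7 199.7] 1590 [ 0.5929 -0.0751  0.003 ]
top0 [450.7 202.2] 1592 [ 0.5911 -0.1847  0.003 ]
top0 [399.1 250.8] 1687 [ 0.4834 -0.073   0.003 ]
[ 16  46 149] [  8 144 165] [ 25  10 156] [179 178 179] [163 167 167]
block 571.5 [445.9 186.1] [66.2 39. ] 14.9
stick 204.5 [546.  251.6] [101.4  11.4] 10.9Traceback (most recent call last):
  File "<stdin>", line 15, in <module>
  File "<stdin>", line 9, in box
ValueError: max() iterable argument is empty
```

The crop confirms it: the tan wooden block, orange-brown stick, white machine head and black winder are all distinct. Bit block is left, cup right. I'll move the wrist camera over the parts.

```bash
python3 -m handwheel '[{"dx":-0.06,"dy":0.05,"dz":-0.03},{"dx":-0.1,"dy":0.09,"dz":-0.05},{"dx":-0.14,"dy":0.13,"dz":-0.07,"az":-0.1},{"dx":-0.18,"dy":0.17,"dz":-0.09,"az":-0.16},{"dx":-0.21,"dy":0.21,"dz":-0.1,"az":-0.2}]' 0
python3 -m handwheel '[{"dx":-0.04,"dy":0.04,"dz":-0.02,"az":-0.063},{"dx":-0.05,"dy":0.08,"dz":-0.02,"az":-0.063},{"dx":-0.05,"dy":0.12,"dz":-0.02,"az":-0.063},{"dx":-0.05,"dy":0.12,"dz":-0.02,"az":-0.063},{"dx":-0.05,"dy":0.12,"dz":-0.02,"az":-0.063}]'
python3 - <<'E'
from h import *
f=grab("wrist","w1")
E
```

```text
invalid input at $[0]: expected keys dx, dy, dz, ax, ay, az
invalid input at $[0]: expected keys dx, dy, dz, ax, ay, az
```

View pics/w1.png

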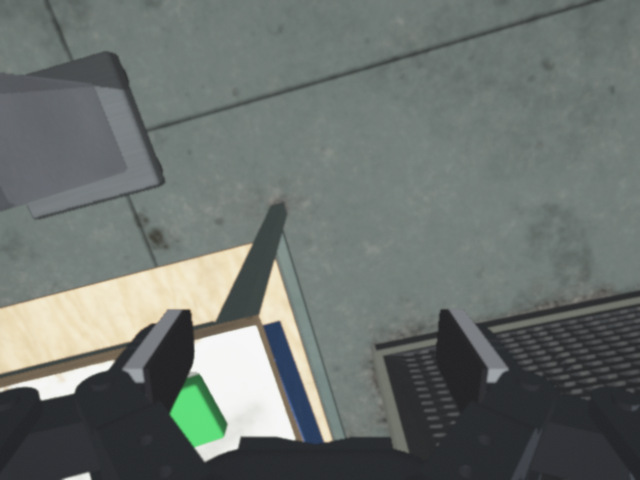

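All six keys are required, so nothing moved and the view is unchanged. I'll send the rows again in full.

```bash
python3 -m handwheel '[{"dx":-0.04,"dy":0.04,"dz":-0.03,"ax":0,"ay":0,"az":0},{"dx":-0.08,"dy":0.08,"dz":-0.05,"ax":0,"ay":0,"az":0},{"dx":-0.12,"dy":0.12,"dz":-0.07,"ax":0,"ay":0,"az":-0.1},{"dx":-0.16,"dy":0.16,"dz":-0.09,"ax":0,"ay":0,"az":-0.16},{"dx":-0.2,"dy":0.2,"dz":-0.1,"ax":0,"ay":0,"az":-0.263}]' 0
python3 -m handwheel '[{"dx":-0.02,"dy":0.05,"dz":-0.02,"ax":0,"ay":0,"az":0},{"dx":-0.04,"dy":0.1,"dz":-0.02,"ax":0,"ay":0,"az":0},{"dx":-0.05,"dy":0.15,"dz":-0.02,"ax":0,"ay":0,"az":0},{"dx":-0.05,"dy":0.16,"dz":-0.02,"ax":0,"ay":0,"az":0},{"dx":-0.05,"dy":0.16,"dz":-0.02,"ax":0,"ay":0,"az":0}]'
python3 - <<'E'
from h import *
f=grab("wrist","w2");print(f["xyz"])
E
```

```text
time: 0.82
tool_pos: [0.3043, 0.357, 0.3327]
tool_rot: [0.0, 0.706, 0.708, 0.001]
contact_force: [0.7, 0.2, -0.3]
gripper_width: 1.0
time: 1.45
tool_pos: [0.4635, 0.3084, 0.3507]
tool_rot: [-0.0, 0.707, 0.707, -0.001]
contact_force: [-0.1, 0.1, -0.1]
gripper_width: 1.006
[0.38946156 0.30873356 0.49344471]
```

View pics/w2.png

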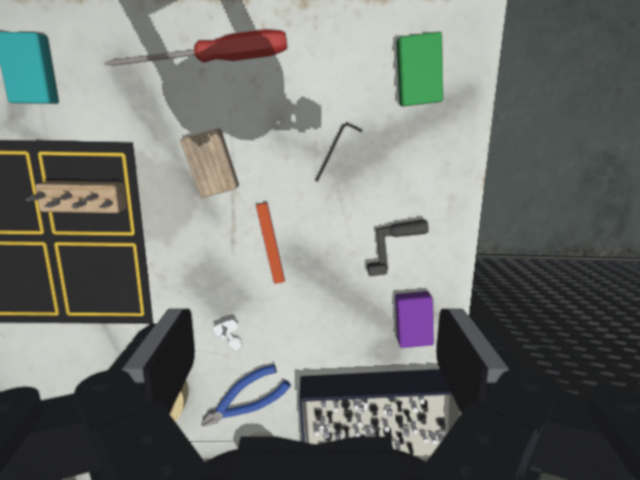

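The wrist view shows the block at (210,162), stick (271,243), machine head (228,332), winder (400,245), hex key (335,150), green (420,68), purple (414,320) and turquoise (28,68). I'll measure these from the wrist view and compare with the top view.

```bash
python3 - <<'E'
from m import *
def box(f,roi,m,z,name):
    x0,y0,x1,y1=roi;k=np.zeros(m.shape,np.uint8);k[y0:y1,x0:x1]=m[y0:y1,x0:x1]
    c=max(cv2.findContours(k,0,1)[0],key=cv2.contourArea);P=plane(f,c.reshape(-1,2),z)[:,:2]
    r=cv2.minAreaRect((P*1000).astype(np.float32));print(name,cv2.contourArea(c),np.round(r[0],1),np.round(r[1],1),round(r[2],1))
for n,rois in [("w2",[(165,110,255,205),(245,190,295,295),(205,305,250,360),(355,205,440,285),(305,110,370,190)]),("top0",[(255,235,300,295),(230,185,258,250),(255,140,295,180),(140,190,195,240),(185,248,220,292)])]:
    f=load(n);im=f["image"];hsv=cv2.cvtColor(im,cv2.COLOR_BGR2HSV);S=hsv[...,1];V=im.max(2);print(n)
    for i,(a,m,z) in enumerate([("block",S>35,.022),("stick",S>80,.008),("head",im.min(2)>180,.01),("winder",V<100,.0095),("hex",V<105,.003)]):
        try: box(f,rois[i],m.astype(np.uint8),z,a)
        except Exception as e: print(a,e)
    for c,a in mat(f): print(c.round(1),a,plane(f,c,0.003)[0].round(4))
f=load("w2");im=f["image"]
c=np.hstack([cv2.resize(im[110:210,165:265],(400,400),interpolation=2),cv2.resize(im[300:360,200:260],(400,400),interpolation=2)])
c2=cv2.resize(im[205:285,345:445],(500,400),interpolation=2)
cv2.imwrite("pics/c3.png",c);cv2.imwrite("pics/c4.png",c2)
E
```

```text
w2
block 2401.0 [446.7 189.7] [68.7 46.1] 14.5
stick 828.0 [546.7 253.4] [104.2  14.1] 10.7
head 1863.0 [668.1 192.6] [58.7 82. ] 87.4
winder 945.5 [543.2 399.4] [48.2 94.6] 48.6
hex 121.0 [432.7 328.5] [20.  76.4] 48.2
top0
block 664.0 [446.3 186.1] [69.6 42.4] 15.2
stick 249.5 [546.  251.8] [102.   13.1] 10.5
head 31.5 [685.  200.6] [13.4 12.7] 2.4
winder 288.5 [541.7 399. ] [45.9 91.7] 48.0
hex 7.5 [437.4 323.8] [ 2.6 60.2] 64.4
[348.1 197.5] 1596 [0.5944 0.0347 0.003 ]
[399.7 199.7] 1590 [ 0.5929 -0.0751  0.003 ]
[450.7 202.2] 1592 [ 0.5911 -0.1847  0.003 ]
[399.1 250.8] 1687 [ 0.4834 -0.073   0.003 ]
```

View pics/c3.png

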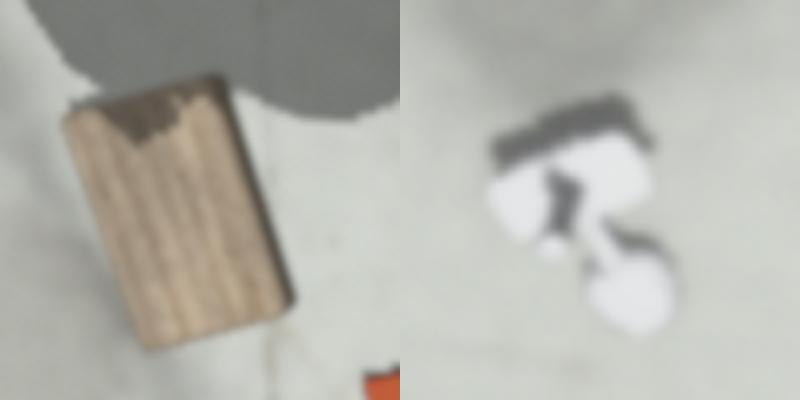

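View pics/c4.png

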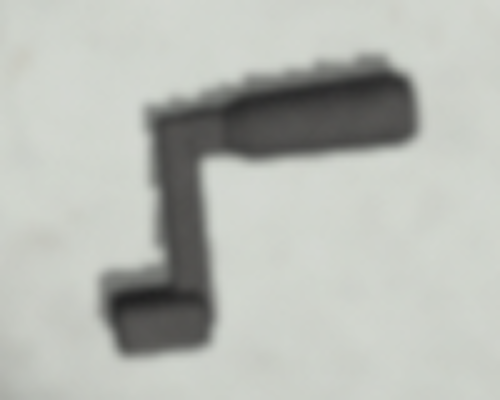

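```bash
python3 - <<'E'
from h import *
f=load("w2")
c=np.array([[68,118],[218,76],[286,306],[148,348]])
P=plane(f,(c+.5)/4-.5+[165,110],.022);print(P.round(4),P.mean(0).round(4))
for a,b in [(0,1),(1,2),(2,3),(3,0)]: 
    d=P[b]-P[a];print(np.hypot(*d[:2]).round(4),np.degrees(np.arctan2(d[1],d[0])).round(1))
t=load("top0");q=proj(t,P);print(q)
im=t["image"];r=cv2.resize(im[235:295,245:305],None,fx=8,fy=8,interpolation=2)
for p in q: cv2.circle(r,tuple(int(v) for v in (p-[245,235]+.5)*8),3,(0,0,255),-1)
cv2.imwrite("pics/c5.png",r)
E
```

```text
[[0.42   0.1608 0.022 ]
 [0.4087 0.203  0.022 ]
 [0.4725 0.2181 0.022 ]
 [0.4847 0.1776 0.022 ]] [0.4465 0.1899 0.022 ]
0.0437 105.0
0.0655 13.3
0.0423 -73.2
0.0668 -165.4
[[284.938576   277.62149634]
 [263.49466091 282.78027248]
 [257.40928369 250.9304111 ]
 [277.76800829 245.47141158]]
```

View pics/c5.png

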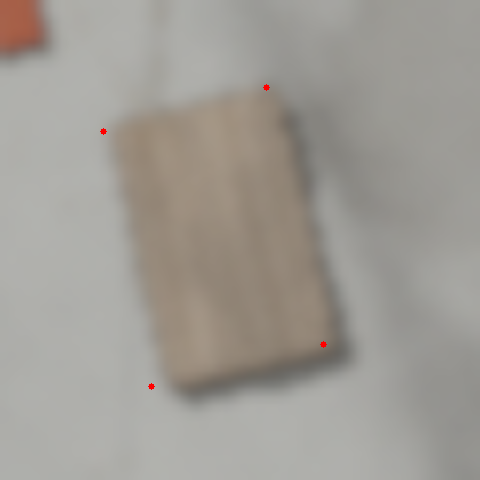

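The two cameras differ by about 3 mm in y on the block: 0.190 from the wrist, 0.187 from the top. I'll aim between them, since the jaws will centre it.

```bash
python3 -m handwheel '[{"dx":-0.04,"dy":-0.005,"dz":0.045,"ax":0,"ay":0,"az":-0.1},{"dx":-0.08,"dy":-0.01,"dz":0.09,"ax":0,"ay":0,"az":-0.2},{"dx":-0.12,"dy":-0.017,"dz":0.13,"ax":0,"ay":0,"az":-0.25},{"dx":-0.12,"dy":-0.017,"dz":0.19,"ax":0,"ay":0,"az":-0.25},{"dx":-0.12,"dy":-0.017,"dz":0.25,"ax":0,"ay":0,"az":-0.25}]' 0
python3 -m handwheel '[{"dx":0,"dy":0,"dz":0,"ax":0,"ay":0,"az":0},{"dx":0,"dy":0,"dz":0.0,"ax":0,"ay":0,"az":0}]'
python3 - <<'E'
from h import *
f=grab("wrist","w3");print(f["xyz"])
E
```

```text
time: 2.12
tool_pos: [0.4459, 0.1891, 0.1008]
tool_rot: [0.001, 0.613, 0.79, 0.001]
contact_force: [0.5, -0.0, -0.7]
gripper_width: 1.006
time: 2.38
tool_pos: [0.4476, 0.1894, 0.1039]
tool_rot: [0.001, 0.613, 0.79, 0.001]
contact_force: [-0.3, -0.0, 0.7]
gripper_width: 1.0
[0.3752079  0.17103974 0.24626572]
```

View pics/w3.png

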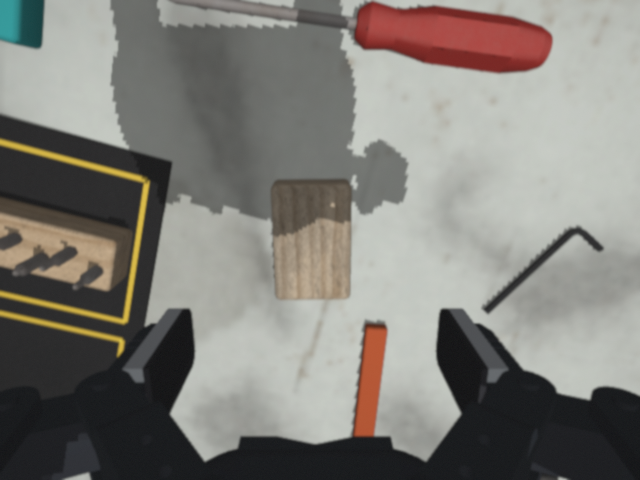

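Block at (312,240) is square between the open fingers (midline about 315), so I'm descending.

```bash
python3 -m handwheel '[{"dx":0,"dy":0,"dz":0.04,"ax":0,"ay":0,"az":0},{"dx":0,"dy":0,"dz":0.075,"ax":0,"ay":0,"az":0},{"dx":0,"dy":0,"dz":0.095,"ax":0,"ay":0,"az":0},{"dx":0,"dy":0,"dz":0.095,"ax":0,"ay":0,"az":0},{"dx":0,"dy":0,"dz":0.095,"ax":0,"ay":0,"az":0}]' 0; python3 -c "
from plant import manip
import numpy as np
s=manip.state();print(s['tool_pos'],s['joint_pos'].tolist() if hasattr(s['joint_pos'],'tolist') else s['joint_pos'])"
```

```text
time: 3.05
tool_pos: [0.4489, 0.1892, 0.0091]
tool_rot: [0.002, 0.613, 0.79, 0.002]
contact_force: [1.1, 0.1, 0.2]
gripper_width: 1.0
[0.4489302  0.1892217  0.00913134] [0.24598389178265803, -0.022966058046556995, 2.0922782038235397, 2.6447843774017012e-05, 1.0673742030262543, -1.575299217149272]
```

```bash
python3 -m handwheel '[{"dx":0,"dy":0,"dz":0.003,"ax":0,"ay":0,"az":0},{"dx":0,"dy":0,"dz":0.003,"ax":0,"ay":0,"az":0},{"dx":0,"dy":0,"dz":0.003,"ax":0,"ay":0,"az":0},{"dx":0,"dy":0,"dz":0.003,"ax":0,"ay":0,"az":0},{"dx":0,"dy":0,"dz":0.003,"ax":0,"ay":0,"az":0}]' 255; python3 -m handwheel '[{"dx":0,"dy":0,"dz":0,"ax":0,"ay":0,"az":0},{"dx":0,"dy":0,"dz":-0.01,"ax":0,"ay":0,"az":0},{"dx":0,"dy":0,"dz":-0.05,"ax":0,"ay":0,"az":0},{"dx":0,"dy":0,"dz":-0.1,"ax":0,"ay":0,"az":0},{"dx":0,"dy":0,"dz":-0.15,"ax":0,"ay":0,"az":0}]'
```

```text
time: 3.68
tool_pos: [0.4474, 0.1887, 0.0042]
tool_rot: [0.0, 0.613, 0.79, 0.001]
contact_force: [-0.9, -0.3, 5.3]
gripper_width: 0.509
time: 4.3
tool_pos: [0.4457, 0.1882, 0.1544]
tool_rot: [-0.0, 0.613, 0.79, -0.001]
contact_force: [1.5, 0.5, -1.1]
gripper_width: 0.514
```

Gripped, width 0.51, about 43 mm. Carrying it over the front-middle square, turned in line with the mat.

```bash
python3 -m handwheel '[{"dx":-0.055,"dy":-0.006,"dz":-0.02,"ax":0,"ay":0,"az":0.05},{"dx":-0.11,"dy":-0.012,"dz":-0.04,"ax":0,"ay":0,"az":0.12},{"dx":-0.165,"dy":-0.018,"dz":-0.04,"ax":0,"ay":0,"az":0.2},{"dx":-0.22,"dy":-0.024,"dz":-0.04,"ax":0,"ay":0,"az":0.269},{"dx":-0.2625,"dy":-0.0292,"dz":-0.04,"ax":0,"ay":0,"az":0.269}]'; python3 -m handwheel '[{"dx":0,"dy":0,"dz":0,"ax":0,"ay":0,"az":0},{"dx":0,"dy":0,"dz":0.0,"ax":0,"ay":0,"az":0}]'
python3 - <<'E'
from m import *
f=grab("wrist","w4");t=grab("top","t4")
for n,f in (("w",f),("t",t)):
  for c,a in mat(f): print(n,c.round(1),a,plane(f,c,0.003)[0].round(4))
E
```

```text
time: 4.92
tool_pos: [0.4828, -0.0751, 0.1933]
tool_rot: [-0.0, 0.714, 0.7, -0.0]
contact_force: [0.2, -0.2, -0.5]
gripper_width: 0.509
time: 5.18
tool_pos: [0.4828, -0.0726, 0.193]
tool_rot: [-0.001, 0.714, 0.7, -0.0]
contact_force: [0.2, 0.5, -0.1]
gripper_width: 0.51
t [348.2 197.4] 1549 [0.5945 0.0346 0.003 ]
```

View pics/w4.png

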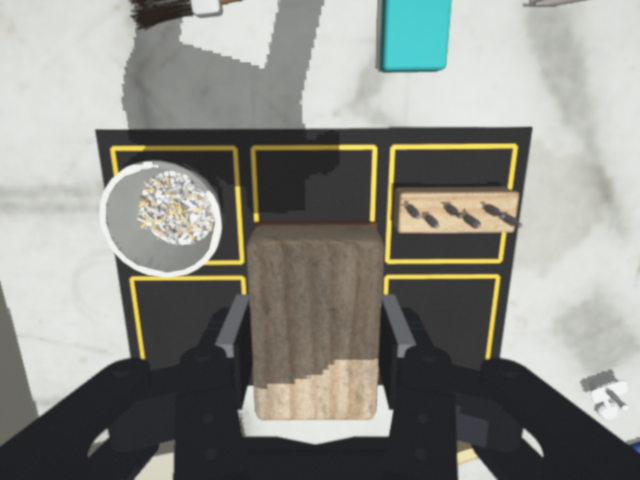

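The block is held straight, with its front end at row 230 over the middle square. The cup is at (162,215), bit block at (457,210), front-row outlines at rows 147-262. Next I'm measuring the mat from the yellow lines.

```bash
python3 - <<'E'
from h import *
for n in("w4","top0"):
    f=load(n);im=f["image"].astype(int)
    y=((im[...,2]-im[...,0])>70)&((im[...,1]-im[...,0])>40) if n=="w4" else ((im[...,2]-im[...,0])>45)&((im[...,1]-im[...,0])>30)
    v,u=np.nonzero(y);P=plane(f,np.c_[u,v],.003)[:,:2];w=(im[v,u,2]-im[v,u,0]).astype(float)
    Q=P-[.4834,-.073]   # approx centre of front middle square
    th=-np.radians(1.0);A=np.array([[np.cos(th),np.sin(th)],[-np.sin(th),np.cos(th)]]);L=Q@A.T
    def line(k,m):
        # fit coordinate k against the other
        s=m; o=L[s,1-k];c=L[s,k];p=np.polyfit(o,c,1);return s.sum(),np.round(p*[57.3,1000],2)
    a=np.abs
    print(n,"front line (x=-48+)",line(0,(a(L[:,0]+.046)<.007)&(a(L[:,1])<.15)))
    print("mid line front row back (x=+48-)",line(0,(a(L[:,0]-.046)<.0062)&(a(L[:,1])<.15)), "back row front",line(0,(a(L[:,0]-.064)<.006)&(a(L[:,1])<.15)))
    for y0 in (-.064,-.046,.046,.064,-.156,.156):
        print("y",y0,"front",line(1,(a(L[:,1]-y0)<.006)&(a(L[:,0])<.04)),"back",line(1,(a(L[:,1]-y0)<.006)&(a(L[:,0]-.11)<.04)) if n!="w4" else "")
E
```

```text
w4 front line (x=-48+) (np.int64(1879), array([ -0.21, -46.5 ]))
mid line front row back (x=+48-) (np.int64(789), array([ 0.1 , 48.37])) back row front (np.int64(1065), array([-0.33, 63.46]))
y -0.064 front (np.int64(487), array([  0.21, -62.26])) back 
y -0.046 front (np.int64(260), array([  0.23, -48.2 ])) back 
y 0.046 front (np.int64(370), array([ 0.34, 47.9 ])) back 
y 0.064 front (np.int64(519), array([ 0.31, 61.79])) back 
y -0.156 front (np.int64(106), array([  -2.37, -159.97])) back 
y 0.156 front (np.int64(304), array([  0.2 , 157.99])) back 
top0 front line (x=-48+) (np.int64(412), array([ -0.27, -46.98]))
mid line front row back (x=+48-) (np.int64(392), array([ 0.05, 47.74])) back row front (np.int64(439), array([-0.22, 62.79]))
y -0.064 front (np.int64(114), array([-6.000e-02, -6.284e+01])) back (np.int64(148), array([ -0.12, -61.69]))
y -0.046 front (np.int64(114), array([  0.09, -48.11])) back (np.int64(109), array([  0.13, -48.22]))
y 0.046 front (np.int64(148), array([ 0.73, 47.31])) back (np.int64(129), array([-0.07, 47.72]))
y 0.064 front (np.int64(80), array([-0.08, 61.32])) back (np.int64(125), array([ 0.11, 61.3 ]))
y -0.156 front (np.int64(25), array([  -3.7 , -160.68])) back (np.int64(113), array([  -0.49, -157.08]))
y 0.156 front (np.int64(126), array([1.4000e-01, 1.5721e+02])) back (np.int64(120), array([1.1000e-01, 1.5733e+02]))
```

Both cameras agree on the square's centre: (0.484, -0.073), yaw about -0.8°. Now checking where the block sits in the grip along its length.

```bash
python3 - <<'E'
from h import *
f=load("w4");im=f["image"]
cv2.imwrite("pics/c6.png",cv2.resize(im[210:430,220:410],None,fx=2.7,fy=2.7,interpolation=2))
for z in(.2085,.2105,.2125):
  P=plane(f,[[315,240],[315,416],[250,300],[380,300]],z);print(z,P.round(4).tolist())
print(f["xyz"],f["z_map"][330,315],f["z_map"][260,315],f["z_map"][400,315])
# heights via z_map
def pt(u,v):
    o,d=rays(f,[[u,v]]);return o+d[0]*f["z_map"][v,u]
for v in range(222,424,4): print(v,pt(315,v).round(4))
E
```

```text
0.2085 [[0.4487, -0.0717, 0.2085], [0.5167, -0.073, 0.2085], [0.4694, -0.094, 0.2085], [0.4703, -0.0503, 0.2085]]
0.2105 [[0.4481, -0.0717, 0.2105], [0.515, -0.073, 0.2105], [0.4685, -0.0936, 0.2105], [0.4693, -0.0506, 0.2105]]
0.2125 [[0.4475, -0.0717, 0.2125], [0.5133, -0.073, 0.2125], [0.4675, -0.0933, 0.2125], [0.4684, -0.0509, 0.2125]]
[ 0.40876341 -0.07107855  0.33564707] 0.14038311 0.13377781 0.14935008
222 [ 0.4479 -0.0717  0.189 ]
226 [ 0.4483 -0.0717  0.1932]
230 [ 0.4482 -0.0717  0.1986]
234 [ 0.448  -0.0717  0.2041]
238 [ 0.4485 -0.0717  0.207 ]
242 [ 0.449  -0.0717  0.2097]
246 [ 0.4501 -0.0718  0.2104]
250 [ 0.4513 -0.0718  0.2108]
254 [ 0.4524 -0.0718  0.2116]
258 [ 0.4542 -0.0718  0.2104]
262 [ 0.4553 -0.0719  0.2111]
266 [ 0.4564 -0.0719  0.2118]
270 [ 0.4583 -0.0719  0.2104]
274 [ 0.4596 -0.0719  0.2107]
278 [ 0.461  -0.072   0.2106]
282 [ 0.4622 -0.072   0.2112]
286 [ 0.4633 -0.072   0.2118]
290 [ 0.465  -0.072   0.2112]
294 [ 0.4665 -0.0721  0.2111]
298 [ 0.4678 -0.0721  0.2114]
302 [ 0.4697 -0.0721  0.2104]
306 [ 0.4712 -0.0722  0.2103]
310 [ 0.472  -0.0722  0.21
[... 152 characters left out ...]
]
334 [ 0.4818 -0.0724  0.2102]
338 [ 0.4825 -0.0724  0.2115]
342 [ 0.4837 -0.0724  0.212 ]
346 [ 0.4866 -0.0725  0.2098]
350 [ 0.4876 -0.0725  0.2108]
354 [ 0.489  -0.0725  0.211 ]
358 [ 0.4909 -0.0725  0.2106]
362 [ 0.4913 -0.0726  0.2123]
366 [ 0.4941 -0.0726  0.2105]
370 [ 0.4956 -0.0726  0.2107]
374 [ 0.4969 -0.0727  0.2112]
378 [ 0.4985 -0.0727  0.2111]
382 [ 0.5006 -0.0727  0.2105]
386 [ 0.5011 -0.0727  0.212 ]
390 [ 0.5035 -0.0728  0.211 ]
394 [ 0.5056 -0.0728  0.2105]
398 [ 0.5071 -0.0729  0.2107]
402 [ 0.5089 -0.0729  0.2105]
406 [ 0.5106 -0.0729  0.2106]
410 [ 0.512  -0.0729  0.2109]
414 [ 0.5137 -0.073   0.211 ]
418 [ 0.5165 -0.073   0.2097]
422 [ 7.011e-01 -7.640e-02 -5.000e-04]
```

View pics/c6.png

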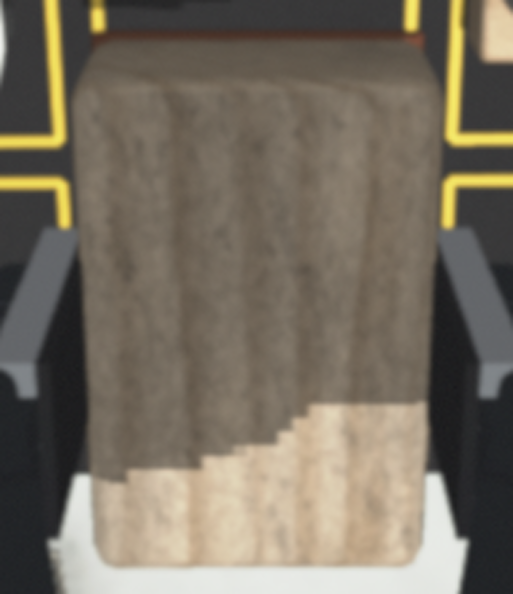

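```bash
python3 -m handwheel '[{"dx":-0.0006,"dy":0.0015,"dz":0.05,"ax":0,"ay":0,"az":-0.004},{"dx":-0.0006,"dy":0.0015,"dz":0.1,"ax":0,"ay":0,"az":-0.004},{"dx":-0.0006,"dy":0.0015,"dz":0.14,"ax":0,"ay":0,"az":-0.004},{"dx":-0.0006,"dy":0.0015,"dz":0.165,"ax":0,"ay":0,"az":-0.004},{"dx":-0.0006,"dy":0.0015,"dz":0.178,"ax":0,"ay":0,"az":-0.004}]'; python3 -m handwheel '[{"dx":0,"dy":0,"dz":0,"ax":0,"ay":0,"az":0},{"dx":0,"dy":0,"dz":0.002,"ax":0,"ay":0,"az":0},{"dx":0,"dy":0,"dz":0.004,"ax":0,"ay":0,"az":0},{"dx":0,"dy":0,"dz":0.005,"ax":0,"ay":0,"az":0},{"dx":0,"dy":0,"dz":0.005,"ax":0,"ay":0,"az":0}]'
```

```text
time: 5.9
tool_pos: [0.4837, -0.0723, 0.0137]
tool_rot: [-0.001, 0.712, 0.703, -0.001]
contact_force: [-1.0, 0.3, 0.3]
gripper_width: 0.506
time: 6.52
tool_pos: [0.4849, -0.0738, 0.0105]
tool_rot: [0.0, 0.712, 0.702, 0.0]
contact_force: [-0.8, -0.0, -0.7]
gripper_width: 0.511
```

```bash
python3 - <<'E'
from h import *
f=grab("wrist","w5")
def pt(u,v):
    o,d=rays(f,[[u,v]]);return (o+d[0]*f["z_map"][v,u])
z=[pt(315,v) for v in range(200,460,3)]
z=np.array(z);m=z[:,2]>.015;print(z[m][:,0].min(),z[m][:,0].max(),np.median(z[m][:,2]),np.median(z[~m][:8],0))
E
```

```text
0.4106338872851013 0.519030627759776 0.028284797858119104 [ 0.44649077 -0.07303248  0.00276113]
```

View pics/w5.png

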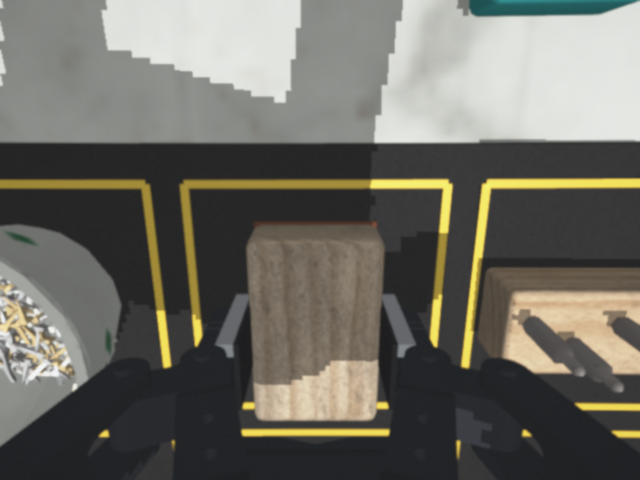

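```bash
python3 - <<'E'
from h import *
f=load("w5");im=f["image"].astype(int)
def pt(u,v):
    o,d=rays(f,[[u,v]]);return (o+d[0]*f["z_map"][v,u])
for v in (223,227,231,236,300,400,412,416,418): print(v,pt(315,v).round(4))
y=((im[...,2]-im[...,0])>50)&((im[...,1]-im[...,0])>30)
for u in (270,315,360):
  for a,b in((170,200),(425,445)):
    v=np.nonzero(y[a:b,u])[0]+a; print(u,v.min(),v.max(),plane(f,[[u,v.mean()]],.003)[0].round(4))
for v in (225,245,275):
  u=np.nonzero(y[v,170:215])[0].mean()+170;w=np.nonzero(y[v,425:460])[0].mean()+425;print(v,plane(f,[[u,v],[w,v]],.003).round(4).tolist())
print(plane(f,[[255,226],[376,226]],.007).round(4).tolist(),plane(f,[[249,270],[383,270]],.027).round(4).tolist(),plane(f,[[256,405],[377,405]],.027).round(4).tolist())
E
```

```text
223 [ 0.4503 -0.0731  0.0065]
227 [ 0.4502 -0.0731  0.0125]
231 [ 0.4504 -0.0731  0.0168]
236 [ 0.4503 -0.0731  0.0229]
300 [ 0.4709 -0.0734  0.0282]
400 [ 0.5091 -0.074   0.0293]
412 [ 0.5149 -0.0741  0.0286]
416 [ 0.5174 -0.0741  0.0276]
418 [ 0.5176 -0.0741  0.0283]
270 180 188 [ 0.4363 -0.0893  0.003 ]
270 428 436 [ 0.5464 -0.0944  0.003 ]
315 179 188 [ 0.4364 -0.0729  0.003 ]
315 428 436 [ 0.5468 -0.0745  0.003 ]
360 179 188 [ 0.4366 -0.0565  0.003 ]
360 428 436 [ 0.547  -0.0547  0.003 ]
225 [[0.4514, -0.121, 0.003], [0.4528, -0.0249, 0.003]]
245 [[0.4593, -0.1212, 0.003], [0.4607, -0.0249, 0.003]]
275 [[0.4716, -0.1213, 0.003], [0.473, -0.0251, 0.003]]
[[0.451, -0.0951, 0.007], [0.4517, -0.0508, 0.007]] [[0.4604, -0.0948, 0.027], [0.461, -0.051, 0.027]] [[0.5128, -0.0954, 0.027], [0.5134, -0.0516, 0.027]]
```

The block is within 1 mm of centre in both axes and about 3 mm above the mat. I'm setting it down and releasing with a partial opening.

```bash
python3 -m handwheel '[{"dx":0,"dy":0,"dz":0.0015,"ax":0,"ay":0,"az":0},{"dx":0,"dy":0,"dz":0.003,"ax":0,"ay":0,"az":0},{"dx":0,"dy":0,"dz":0.0035,"ax":0,"ay":0,"az":0},{"dx":0,"dy":0,"dz":0.0035,"ax":0,"ay":0,"az":0}]'; python3 -m handwheel '[{"dx":0,"dy":0,"dz":0,"ax":0,"ay":0,"az":0},{"dx":0,"dy":0,"dz":0,"ax":0,"ay":0,"az":0},{"dx":0,"dy":0,"dz":0,"ax":0,"ay":0,"az":0}]' 70;  python3 -m handwheel '[{"dx":0,"dy":0,"dz":-0.02,"ax":0,"ay":0,"az":0},{"dx":0,"dy":0,"dz":-0.06,"ax":0,"ay":0,"az":0},{"dx":0,"dy":0,"dz":-0.11,"ax":0,"ay":0,"az":0},{"dx":0,"dy":0,"dz":-0.16,"ax":0,"ay":0,"az":0},{"dx":0,"dy":0,"dz":-0.16,"ax":0,"ay":0,"az":0}]'
python3 - <<'E'
from h import *
f=grab("wrist","w6")
E
```

```text
time: 7.08
tool_pos: [0.4848, -0.0738, 0.0072]
tool_rot: [-0.0, 0.712, 0.702, -0.0]
contact_force: [-3.0, 0.3, 5.7]
gripper_width: 0.512
time: 7.45
tool_pos: [0.4847, -0.0737, 0.0066]
tool_rot: [-0.0, 0.712, 0.702, -0.0]
contact_force: [-0.2, 0.4, -0.5]
gripper_width: 0.728
time: 8.07
tool_pos: [0.4879, -0.0747, 0.1724]
tool_rot: [0.005, 0.712, 0.702, 0.002]
contact_force: [0.3, -0.7, -0.1]
gripper_width: 0.725
```

View pics/w6.png

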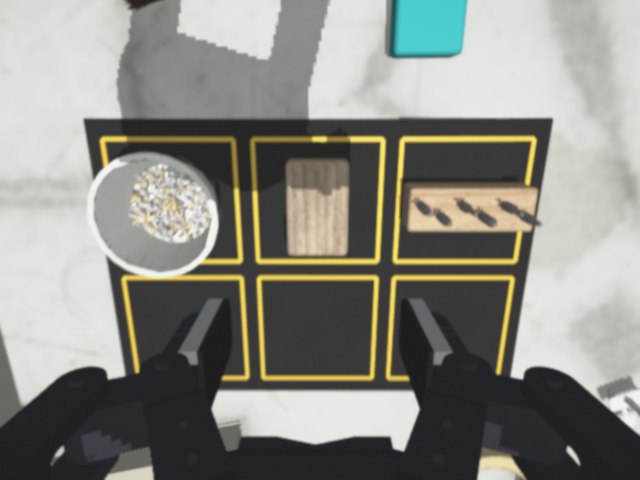

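The block sits centred in the front-middle square at (317,207), in line with the mat. Now the stick.

```bash
python3 -m handwheel '[{"dx":0.055,"dy":0.01,"dz":0,"ax":0,"ay":0,"az":-0.05},{"dx":0.11,"dy":0.02,"dz":0,"ax":0,"ay":0,"az":-0.1},{"dx":0.17,"dy":0.03,"dz":0,"ax":0,"ay":0,"az":-0.15},{"dx":0.23,"dy":0.04,"dz":0,"ax":0,"ay":0,"az":-0.2},{"dx":0.29,"dy":0.05,"dz":0,"ax":0,"ay":0,"az":-0.2}]'; python3 -m handwheel '[{"dx":0.037,"dy":0.0,"dz":0.02,"ax":0,"ay":0,"az":0},{"dx":0.037,"dy":0.0,"dz":0.06,"ax":0,"ay":0,"az":0},{"dx":0.037,"dy":0.0,"dz":0.06,"ax":0,"ay":0,"az":0},{"dx":0.037,"dy":0.0,"dz":0.06,"ax":0,"ay":0,"az":0}]'
python3 - <<'E'
from h import *
f=grab("wrist","w7")
from plant import manip
s=manip.state();print(s["tool_pos"],s["tool_rot"])
E
```

```text
time: 8.75
tool_pos: [0.538, 0.2172, 0.1644]
tool_rot: [-0.001, 0.639, 0.77, -0.001]
contact_force: [0.4, -1.0, -0.0]
gripper_width: 0.726
time: 9.25
tool_pos: [0.5322, 0.2515, 0.1067]
tool_rot: [-0.0, 0.639, 0.769, -0.0]
contact_force: [0.7, 0.2, 0.3]
gripper_width: 0.726
[0.53299567 0.2515929  0.10787513] [4.04095942e-04 6.38993213e-01 7.69212034e-01 5.98056582e-04]
```

View pics/w7.png

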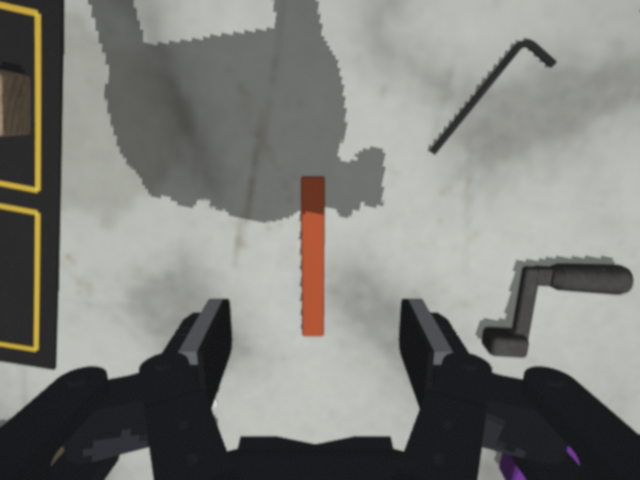

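The stick at (313,256) is parallel to the fingers and centred. I'm measuring its middle along its length.

```bash
python3 - <<'E'
from h import *
f=load("w7");im=f["image"].astype(int)
m=((im[...,2]-im[...,0])>50)&(((im[...,2]-im[...,1])>40));m[:160]=0;m[350:]=0;m[:,:280]=0;m[:,340:]=0
v,u=np.nonzero(m);P=plane(f,np.c_[u,v],.008)
r=cv2.minAreaRect((P[:,:2]*1000).astype(np.float32));print(r)
q=2*np.arctan2(.7692,.639);print(np.degrees(q))
d=np.array(r[0])/1000-[.5325,.2515];x=np.array([np.cos(q),np.sin(q)]);y=np.array([np.sin(q),-np.cos(q)]);print(d@x,d@y)
E
```

```text
((547.7401123046875, 252.60980224609375), (103.4038314819336, 13.70163345336914), 10.883240699768066)
100.5649221449691
-0.0017032789338945749 0.015185240365508723
```

```bash
python3 -m handwheel '[{"dx":-0.001,"dy":0.015,"dz":0.04,"ax":0,"ay":0,"az":0},{"dx":-0.001,"dy":0.015,"dz":0.08,"ax":0,"ay":0,"az":0},{"dx":-0.001,"dy":0.015,"dz":0.1,"ax":0,"ay":0,"az":0},{"dx":-0.001,"dy":0.015,"dz":0.103,"ax":0,"ay":0,"az":0},{"dx":-0.001,"dy":0.015,"dz":0.103,"ax":0,"ay":0,"az":0}]'; python3 -m handwheel '[{"dx":0,"dy":0,"dz":0,"ax":0,"ay":0,"az":0},{"dx":0,"dy":0,"dz":0,"ax":0,"ay":0,"az":0},{"dx":0,"dy":0,"dz":0,"ax":0,"ay":0,"az":0},{"dx":0,"dy":0,"dz":0,"ax":0,"ay":0,"az":0},{"dx":0,"dy":0,"dz":0,"ax":0,"ay":0,"az":0}]' 255
```

```text
time: 9.93
tool_pos: [0.5484, 0.2539, 0.0055]
tool_rot: [0.001, 0.639, 0.769, 0.001]
contact_force: [0.6, 0.7, -0.0]
gripper_width: 0.723
time: 10.55
tool_pos: [0.5478, 0.2539, 0.0049]
tool_rot: [0.0, 0.639, 0.77, 0.001]
contact_force: [-1.5, -0.4, 6.0]
gripper_width: 0.137
```

```bash
python3 -m handwheel '[{"dx":0,"dy":0,"dz":0,"ax":0,"ay":0,"az":0},{"dx":0,"dy":0,"dz":-0.03,"ax":0,"ay":0,"az":0},{"dx":0,"dy":0,"dz":-0.07,"ax":0,"ay":0,"az":0},{"dx":0,"dy":0,"dz":-0.11,"ax":0,"ay":0,"az":0},{"dx":0,"dy":0,"dz":-0.11,"ax":0,"ay":0,"az":0}]'
python3 - <<'E'
from h import *
f=grab("wrist","w8")
E
```

```text
time: 11.18
tool_pos: [0.5498, 0.2546, 0.1182]
tool_rot: [0.002, 0.639, 0.769, 0.003]
contact_force: [-0.4, -0.1, -1.0]
gripper_width: 0.134
```

View pics/w8.png

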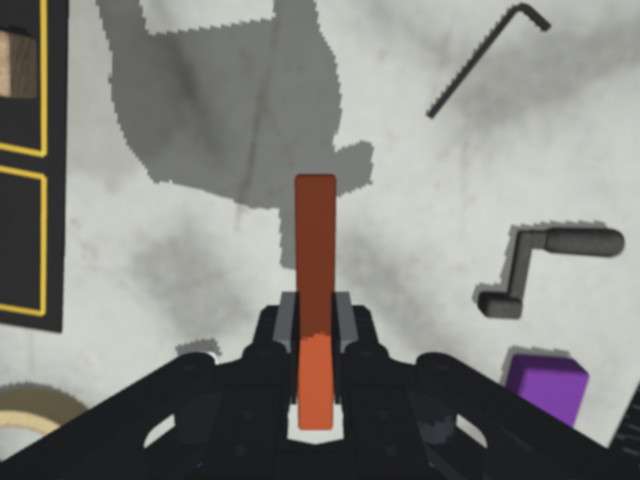

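The stick is held straight, from (315,175) to (316,430). Carrying it over the block.

```bash
python3 -m handwheel '[{"dx":-0.05,"dy":-0.02,"dz":-0.02,"ax":0,"ay":0,"az":0.04},{"dx":-0.1,"dy":-0.04,"dz":-0.03,"ax":0,"ay":0,"az":0.08},{"dx":-0.15,"dy":-0.06,"dz":-0.03,"ax":0,"ay":0,"az":0.12},{"dx":-0.2,"dy":-0.08,"dz":-0.03,"ax":0,"ay":0,"az":0.16},{"dx":-0.25,"dy":-0.1,"dz":-0.03,"ax":0,"ay":0,"az":0.2}]'; python3 - <<'E'
import numpy as np
from plant import manip
s=manip.state();p=s["tool_pos"];q=2*np.arctan2(s["tool_rot"][2],s["tool_rot"][1]);print(p,np.degrees(q))
d=np.array([.4843,-.0733])-p[:2];print(d@[np.cos(q),np.sin(q)],d@[np.sin(q),-np.cos(q)])
E
```

```text
time: 11.85
tool_pos: [0.4931, -0.0118, 0.1416]
tool_rot: [-0.001, 0.713, 0.701, -0.001]
contact_force: [0.6, -0.3, -0.1]
gripper_width: 0.138
[ 0.49308548 -0.01181051  0.14155458] 89.09134852963038
-0.06162107856379311 -0.007809256310828157
```

```bash
python3 -m handwheel '[{"dx":-0.04,"dy":-0.005,"dz":0,"ax":0,"ay":0,"az":0},{"dx":-0.0616,"dy":-0.008,"dz":0.02,"ax":0,"ay":0,"az":0},{"dx":-0.0616,"dy":-0.008,"dz":0.04,"ax":0,"ay":0,"az":0},{"dx":-0.0616,"dy":-0.008,"dz":0.04,"ax":0,"ay":0,"az":0},{"dx":-0.0616,"dy":-0.008,"dz":0.04,"ax":0,"ay":0,"az":0}]'; python3 - <<'E'
from h import *
f=grab("wrist","w9");im=f["image"].astype(int)
from plant import manip
s=manip.state();print(s["tool_pos"],s["tool_rot"])
Z=f["z_map"];v,u=np.mgrid[100:479,200:430];o,d=rays(f,np.c_[u.ravel(),v.ravel()].astype(float));P=o+d*Z[v.ravel(),u.ravel()][:,None]
im=im[v.ravel(),u.ravel()];m=((im[:,2]-im[:,0])>50)&((im[:,2]-im[:,1])>35);Q=P[m];print(m.sum(),np.percentile(Q[:,2],[5,50,95]))
z=np.median(Q[:,2]);Q=Q[abs(Q[:,2]-z)<.006];print(cv2.minAreaRect((Q[:,:2]*1000).astype(np.float32)))
w=(abs(P[:,2]-.025)<.004);B=P[w];print(w.sum(),cv2.minAreaRect((B[:,:2]*1000).astype(np.float32)))
E
```

```text
time: 12.48
tool_pos: [0.4857, -0.0716, 0.1033]
tool_rot: [-0.001, 0.712, 0.702, -0.0]
contact_force: [0.9, 0.3, 0.9]
gripper_width: 0.132
[ 0.48623091 -0.07171939  0.1040528 ] [1.09480620e-04 7.12089040e-01 7.02089158e-01 4.62970230e-05]
9443 [0.10534025 0.10643466 0.1075443 ]
((485.68731689453125, -71.56558227539062), (14.814313888549805, 105.76233673095703), 89.32698059082031)
4386 ((485.1019287109375, -51.188175201416016), (89.3668212890625, 69.40330505371094), 89.46916198730469)
```

View pics/w9.png

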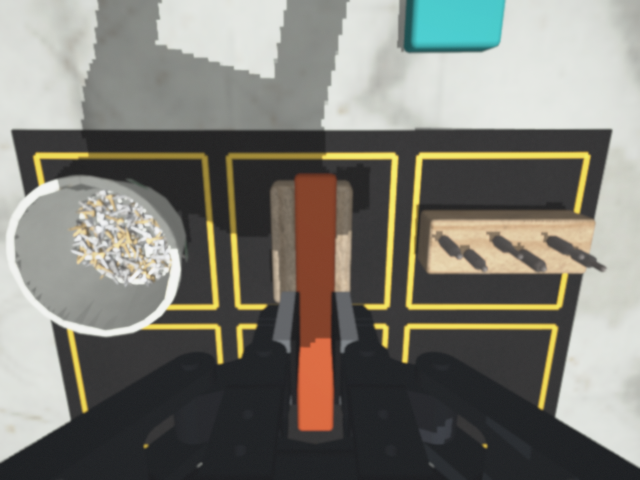

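```bash
python3 - <<'E'
from h import *
f=load("w9");Z=f["z_map"];
for v in (190,215,240,265,285):
    u=np.arange(250,375);o,d=rays(f,np.c_[u,np.full(len(u),v)].astype(float));P=o+d*Z[v,u][:,None]
    B=P[(P[:,2]>.022)&(P[:,2]<.028)];S=P[P[:,2]>.09];print(v,B[:,0].mean().round(4),B[:,1].min().round(4),B[:,1].max().round(4),B[:,1].min()/2+B[:,1].max()/2, S[:,1].mean() if len(S) else '')
print(plane(f,[[312,180],[271,240],[352,240]],.025))
E
```

```text
190 0.4528 -0.095 -0.0508 -0.07288576833079571 -0.07057560624235866
215 0.4666 -0.0949 -0.0513 -0.07311233612891382 -0.07069973414594673
240 0.481 -0.0957 -0.0517 -0.07368448268887953 -0.07083230795415543
265 0.496 -0.0958 -0.0515 -0.07361809346016138 -0.07096699798247155
285 0.5084 -0.0957 -0.0513 -0.07351840589881985 -0.07108094069677953
[[ 0.44734328 -0.07246604  0.025     ]
 [ 0.48070144 -0.09596808  0.025     ]
 [ 0.48136645 -0.05064222  0.025     ]]
```

```bash
python3 -m handwheel '[{"dx":-0.002,"dy":-0.0008,"dz":0.03,"ax":0,"ay":0,"az":0},{"dx":-0.002,"dy":-0.0008,"dz":0.055,"ax":0,"ay":0,"az":0},{"dx":-0.002,"dy":-0.0008,"dz":0.068,"ax":0,"ay":0,"az":0},{"dx":-0.002,"dy":-0.0008,"dz":0.068,"ax":0,"ay":0,"az":0},{"dx":-0.002,"dy":-0.0008,"dz":0.068,"ax":0,"ay":0,"az":0}]'; python3 - <<'E'
from h import *
f=grab("wrist","w10");im=f["image"].astype(int)
from plant import manip
s=manip.state();print(s["tool_pos"],s["tool_rot"])
Z=f["z_map"];
for v in range(180,300,20):
    u=np.arange(220,400);o,d=rays(f,np.c_[u,np.full(len(u),v)].astype(float));P=o+d*Z[v,u][:,None]
    B=P[(P[:,2]>.020)&(P[:,2]<.028)];S=P[(P[:,2]>.029)&(P[:,2]<.06)];print(v,[x.round(4) for x in (P[:,0].mean(),B[:,1].min(),B[:,1].max(),B[:,1].min()/2+B[:,1].max()/2)] if len(B) else '', S[:,1].mean() if len(S) else '',np.median(S[:,2]) if len(S) else '',len(S))
c=im.astype(np.uint8);cv2.imwrite("pics/w10b.png",c[100:,150:500])
E
```

```text
time: 13.15
tool_pos: [0.4862, -0.0741, 0.0371]
tool_rot: [0.001, 0.712, 0.702, 0.001]
contact_force: [0.5, 0.1, -0.5]
gripper_width: 0.13
[ 0.4862699 -0.0742157  0.0371936] [1.08990275e-03 7.12257481e-01 7.01917203e-01 5.77938715e-04]
180  -0.07285315801762486 0.03993099881983314 41
200  -0.07311559437980841 0.04008216355753662 42
220 [np.float64(0.4539), np.float64(-0.0948), np.float64(-0.0509), np.float64(-0.0729)] -0.07321264117467188 0.040114034110267524 42
240 [np.float64(0.4623), np.float64(-0.0953), np.float64(-0.0508), np.float64(-0.0731)] -0.07332497332469613 0.04005369468990748 40
260 [np.float64(0.471), np.float64(-0.0956), np.float64(-0.0511), np.float64(-0.0733)] -0.07342683820294041 0.04016370450756078 40
280 [np.float64(0.4795), np.float64(-0.0955), np.float64(-0.0508), np.float64(-0.0731)] -0.07353904303570037 0.04011875072449296 40
```

View pics/w10b.png

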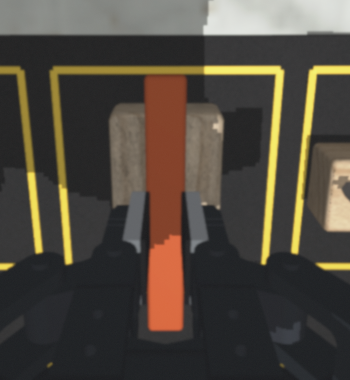

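```bash
python3 - <<'E'
from h import *
f=load("w10");print(plane(f,[[315,175],[315,431]],.040))
Z=f["z_map"]
for v in (203,206,210,214): o,d=rays(f,[[275,v]]);print((o+d[0]*Z[v,275]).round(4))
E
python3 -m handwheel '[{"dx":0,"dy":0,"dz":0.003,"ax":0,"ay":0,"az":0},{"dx":0,"dy":0,"dz":0.005,"ax":0,"ay":0,"az":0},{"dx":0,"dy":0,"dz":0.006,"ax":0,"ay":0,"az":0},{"dx":0,"dy":0,"dz":0.007,"ax":0,"ay":0,"az":0},{"dx":0,"dy":0,"dz":0.007,"ax":0,"ay":0,"az":0}]'
```

```text
[[ 0.43300995 -0.07315933  0.04      ]
 [ 0.53821072 -0.07470483  0.04      ]]
[ 0.4505 -0.0908  0.0034]
[ 0.4502 -0.0901  0.0105]
[ 0.4503 -0.0895  0.0174]
[ 0.4506 -0.089   0.0228]
time: 13.82
tool_pos: [0.4851, -0.0739, 0.0299]
tool_rot: [-0.0, 0.712, 0.702, -0.0]
contact_force: [-5.1, 0.8, 8.3]
gripper_width: 0.131
```

It's resting on the block (8 N), so I'm releasing gently.

```bash
python3 -m handwheel '[{"dx":0,"dy":0,"dz":-0.001,"ax":0,"ay":0,"az":0},{"dx":0,"dy":0,"dz":-0.001,"ax":0,"ay":0,"az":0},{"dx":0,"dy":0,"dz":-0.001,"ax":0,"ay":0,"az":0}]' 150;  python3 -m handwheel '[{"dx":0,"dy":0,"dz":-0.015,"ax":0,"ay":0,"az":0},{"dx":0,"dy":0,"dz":-0.05,"ax":0,"ay":0,"az":0},{"dx":0,"dy":0,"dz":-0.1,"ax":0,"ay":0,"az":0},{"dx":0,"dy":0,"dz":-0.14,"ax":0,"ay":0,"az":0},{"dx":0,"dy":0,"dz":-0.14,"ax":0,"ay":0,"az":0}]'
python3 - <<'E'
from h import *
f=grab("wrist","w11")
E
```

```text
time: 14.2
tool_pos: [0.485, -0.0739, 0.0296]
tool_rot: [-0.0, 0.712, 0.702, -0.0]
contact_force: [-0.2, -0.3, -0.9]
gripper_width: 0.411
time: 14.82
tool_pos: [0.488, -0.0748, 0.1756]
tool_rot: [0.004, 0.712, 0.702, 0.002]
contact_force: [1.4, 0.2, 0.2]
gripper_width: 0.414
```

View pics/w11.png

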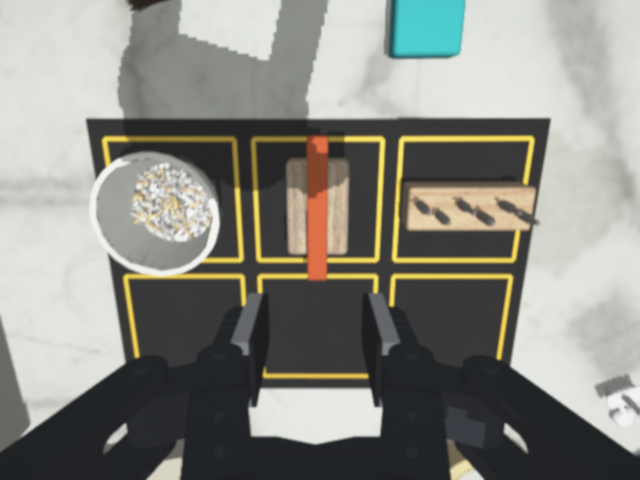

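The stick lies centred along the block, (317,137) to (317,280). Next, the machine head.

```bash
python3 -m handwheel '[{"dx":0.045,"dy":0.025,"dz":0,"ax":0,"ay":0,"az":-0.06},{"dx":0.09,"dy":0.05,"dz":0,"ax":0,"ay":0,"az":-0.12},{"dx":0.135,"dy":0.075,"dz":0,"ax":0,"ay":0,"az":-0.2},{"dx":0.18,"dy":0.1,"dz":0,"ax":0,"ay":0,"az":-0.28},{"dx":0.225,"dy":0.125,"dz":0,"ax":0,"ay":0,"az":-0.366}]' 0; python3 - <<'E'
import numpy as np
from plant import manip
s=manip.state();p=s["tool_pos"];q=2*np.arctan2(s["tool_rot"][2],s["tool_rot"][1]);print(p,np.degrees(q))
d=np.array([.645,.195])-p[:2];print(d@[np.cos(q),np.sin(q)],d@[np.sin(q),-np.cos(q)])
from h import *
f=load("w2");print(plane(f,[[226.2,327.7]],.0125))
E
```

```text
time: 15.5
tool_pos: [0.613, 0.1506, 0.1678]
tool_rot: [-0.001, 0.571, 0.821, -0.001]
contact_force: [0.1, -0.8, -0.6]
gripper_width: 1.001
[0.61303885 0.15060013 0.16776668] 110.29304625516666
0.030559192311397962 0.04537619365361455
[[0.65959009 0.19311442 0.0125    ]]
```

```bash
python3 -m handwheel '[{"dx":0.0305,"dy":0.03,"dz":0.02,"ax":0,"ay":0,"az":0},{"dx":0.0305,"dy":0.035,"dz":0.05,"ax":0,"ay":0,"az":0},{"dx":0.0305,"dy":0.035,"dz":0.05,"ax":0,"ay":0,"az":0},{"dx":0.0305,"dy":0.035,"dz":0.05,"ax":0,"ay":0,"az":0}]'; python3 - <<'E'
from h import *
f=grab("wrist","w12")
from plant import manip
s=manip.state();print(s["tool_pos"],s["tool_rot"])
E
```

```text
time: 16.0
tool_pos: [0.6355, 0.1894, 0.1197]
tool_rot: [-0.0, 0.573, 0.82, -0.0]
contact_force: [0.6, -0.3, 1.4]
gripper_width: 1.002
[0.63608409 0.18939786 0.12075296] [3.38038936e-04 5.72991652e-01 8.19561073e-01 3.14322201e-04]
```

View pics/w12.png

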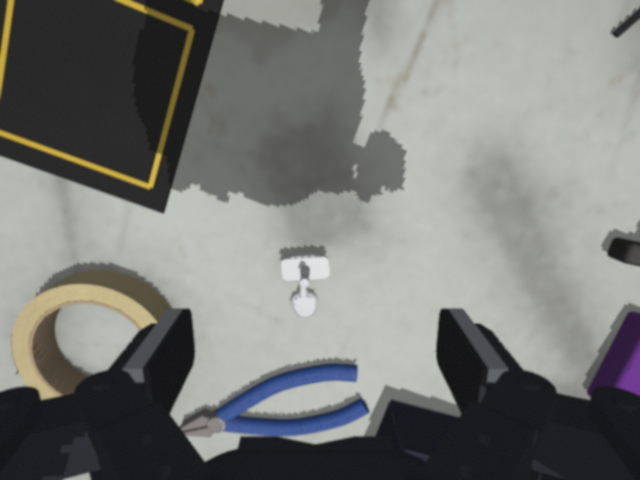

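The machine head at (305,280) is aligned with the jaws. The tape roll and pliers are clear of the fingers. Zooming in to find the housing.

```bash
python3 - <<'E'
from h import *
f=load("w12");im=f["image"];Z=f["z_map"]
cv2.imwrite("pics/c7.png",cv2.resize(im[235:325,260:350],(720,720),interpolation=2))
v,u=np.mgrid[240:325,265:345];v=v.ravel();u=u.ravel();o,d=rays(f,np.c_[u,v].astype(float));P=o+d*Z[v,u][:,None]
q=2*np.arctan2(.8196,.573);T=np.array([.6358,.1894]);
D=P[:,:2]-T;X=D@[np.cos(q),np.sin(q)];Y=D@[np.sin(q),-np.cos(q)]
for a,b in((.004,.010),(.010,.016),(.016,.03),(.03,.04),(.004,.04)):
    m=(P[:,2]>a)&(P[:,2]<b);print(a,b,m.sum(),np.round([X[m].min(),X[m].max(),Y[m].min(),Y[m].max()],4) if m.any() else '')
E
```

```text
0.004 0.01 672 [-0.0168  0.0042  0.0138  0.0617]
0.01 0.016 1001 [-0.0216  0.0094  0.0138  0.0323]
0.016 0.03 94 [-0.0088 -0.0034  0.0201  0.0252]
0.03 0.04 82 [-0.0088 -0.0033  0.0215  0.0276]
0.004 0.04 1849 [-0.0216  0.0094  0.0138  0.0617]
```

View pics/c7.png

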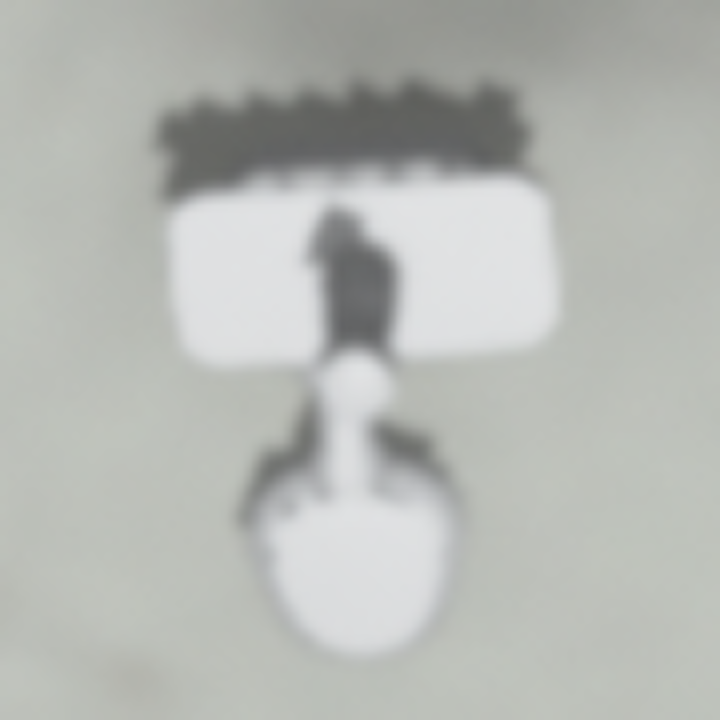

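```bash
python3 -m handwheel '[{"dx":-0.006,"dy":0.0225,"dz":0.02,"ax":0,"ay":0,"az":-0.047},{"dx":-0.006,"dy":0.0225,"dz":0.06,"ax":0,"ay":0,"az":-0.047},{"dx":-0.006,"dy":0.0225,"dz":0.09,"ax":0,"ay":0,"az":-0.047},{"dx":-0.006,"dy":0.0225,"dz":0.112,"ax":0,"ay":0,"az":-0.047},{"dx":-0.006,"dy":0.0225,"dz":0.115,"ax":0,"ay":0,"az":-0.047}]' 90; python3 -m handwheel '[{"dx":0,"dy":0,"dz":0,"ax":0,"ay":0,"az":0},{"dx":0,"dy":0,"dz":0,"ax":0,"ay":0,"az":0}]' 
python3 - <<'E'
from h import *
f=grab("wrist","w13")
E
```

```text
time: 16.68
tool_pos: [0.6583, 0.1915, 0.0038]
tool_rot: [-0.001, 0.553, 0.833, -0.001]
contact_force: [-0.1, 0.0, -0.5]
gripper_width: 0.647
time: 16.92
tool_pos: [0.6604, 0.1922, 0.0069]
tool_rot: [0.001, 0.553, 0.833, 0.001]
contact_force: [-0.3, -0.5, 0.1]
gripper_width: 0.65
```

View pics/w13.png

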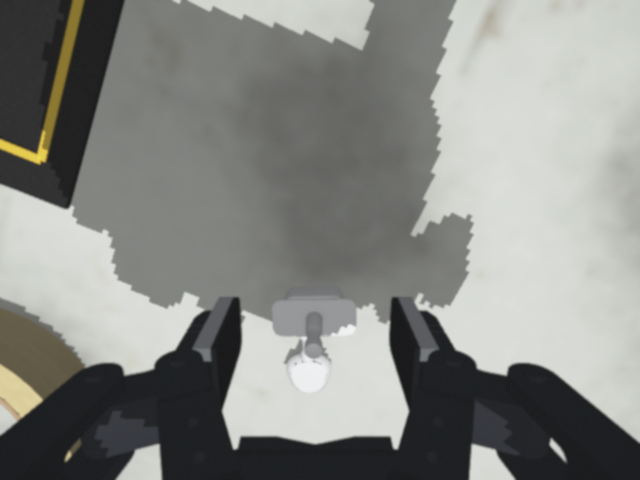

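```bash
python3 -m handwheel '[{"dx":0,"dy":0,"dz":0.002,"ax":0,"ay":0,"az":0},{"dx":0,"dy":0,"dz":0.002,"ax":0,"ay":0,"az":0},{"dx":0,"dy":0,"dz":0.002,"ax":0,"ay":0,"az":0},{"dx":0,"dy":0,"dz":0.002,"ax":0,"ay":0,"az":0},{"dx":0,"dy":0,"dz":0.002,"ax":0,"ay":0,"az":0}]' 255; python3 -m handwheel '[{"dx":0,"dy":0,"dz":0,"ax":0,"ay":0,"az":0},{"dx":0,"dy":0,"dz":-0.02,"ax":0,"ay":0,"az":0},{"dx":0,"dy":0,"dz":-0.06,"ax":0,"ay":0,"az":0},{"dx":0,"dy":0,"dz":-0.12,"ax":0,"ay":0,"az":0},{"dx":0,"dy":0,"dz":-0.15,"ax":0,"ay":0,"az":0}]' 
python3 - <<'E'
from h import *
f=grab("wrist","w14")
E
```

```text
time: 17.6
tool_pos: [0.6594, 0.1921, 0.0035]
tool_rot: [0.0, 0.553, 0.833, 0.0]
contact_force: [-1.7, 0.0, 5.5]
gripper_width: 0.312
time: 18.23
tool_pos: [0.6609, 0.1923, 0.1583]
tool_rot: [0.002, 0.553, 0.833, 0.002]
contact_force: [0.8, -0.6, -1.0]
gripper_width: 0.31
```

View pics/w14.png

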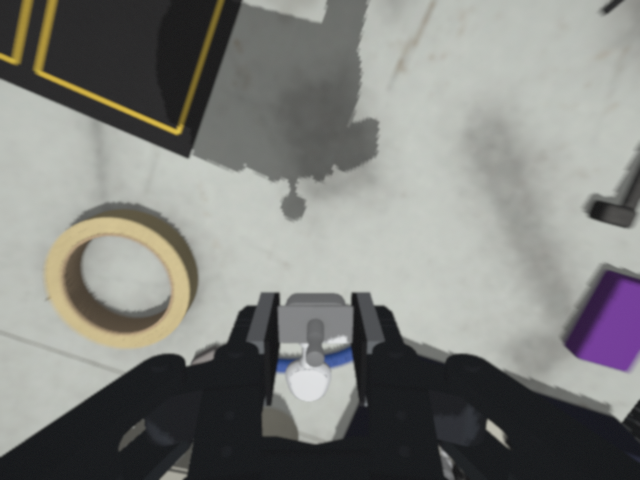

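Held, post up, at (316,320). Carrying it to the square behind the cup, turned in line with the mat.

```bash
python3 -m handwheel '[{"dx":-0.04,"dy":-0.028,"dz":0,"ax":0,"ay":0,"az":0.06},{"dx":-0.085,"dy":-0.06,"dz":0,"ax":0,"ay":0,"az":0.14},{"dx":-0.13,"dy":-0.092,"dz":0,"ax":0,"ay":0,"az":0.22},{"dx":-0.175,"dy":-0.124,"dz":0,"ax":0,"ay":0,"az":0.32},{"dx":-0.22,"dy":-0.156,"dz":0,"ax":0,"ay":0,"az":0.413}]'; python3 - <<'E'
import numpy as np
from plant import manip
s=manip.state();p=s["tool_pos"];q=2*np.arctan2(s["tool_rot"][2],s["tool_rot"][1]);print(p,np.degrees(q))
d=np.array([.577,-.1848])-p[:2];print(d@[np.cos(q),np.sin(q)],d@[np.sin(q),-np.cos(q)])
E
```

```text
time: 18.9
tool_pos: [0.5998, -0.0729, 0.1528]
tool_rot: [0.0, 0.713, 0.701, 0.0]
contact_force: [-0.4, -0.2, -0.4]
gripper_width: 0.311
[ 0.59977755 -0.07287964  0.15278868] 88.98653164744266
-0.11230572873174968 -0.020794402677272943
```

```bash
python3 -m handwheel '[{"dx":-0.05,"dy":-0.01,"dz":0,"ax":0,"ay":0,"az":0},{"dx":-0.1,"dy":-0.02,"dz":0.02,"ax":0,"ay":0,"az":0},{"dx":-0.1123,"dy":-0.0208,"dz":0.06,"ax":0,"ay":0,"az":0},{"dx":-0.1123,"dy":-0.0208,"dz":0.09,"ax":0,"ay":0,"az":0},{"dx":-0.1123,"dy":-0.0208,"dz":0.09,"ax":0,"ay":0,"az":0}]';python3 -m handwheel '[{"dx":0,"dy":0,"dz":0,"ax":0,"ay":0,"az":0},{"dx":0,"dy":0,"dz":0,"ax":0,"ay":0,"az":0}]'  
cat > loc.py <<'E'
import sys
from h import *
from plant import manip
tag=sys.argv[1]
f=grab("wrist",tag);im=f["image"].astype(int);Z=f["z_map"]
s=manip.state();print(s["tool_pos"],s["tool_rot"])
y=((im[...,2]-im[...,0])>50)&((im[...,1]-im[...,0])>30)
v,u=np.nonzero(y);P=plane(f,np.c_[u,v].astype(float),.003)
C=np.array([float(a) for a in sys.argv[2:4]])
th=-np.radians(.85);ex=np.array([np.cos(th),np.sin(th)]);ey=np.array([-np.sin(th),np.cos(th)])
L=np.c_[(P[:,:2]-C)@ex,(P[:,:2]-C)@ey]
for k,c in((0,-.048),(0,.048),(0,-.062),(1,-.048),(1,.048),(1,.062),(1,-.062)):
    m=(abs(L[:,k]-c)<.006)&(abs(L[:,1-k])<.044)
    if m.sum()>20: print("xy"[k],c,m.sum(),np.round(np.median(L[m,k])*1000,1), "slope",np.round(57.3*np.polyfit(L[m,1-k],L[m,k],1)[0],2))
E
python3 loc.py w15 .592 -.1848
```

```text
time: 19.52
tool_pos: [0.5755, -0.1824, 0.0595]
tool_rot: [-0.003, 0.713, 0.702, -0.001]
contact_force: [0.6, -0.1, 0.1]
gripper_width: 0.31
time: 19.77
tool_pos: [0.5795, -0.1836, 0.065]
tool_rot: [0.002, 0.712, 0.702, 0.001]
contact_force: [0.7, 0.3, 0.4]
gripper_width: 0.309
[ 0.57940587 -0.18350922  0.06488948] [1.58026934e-03 7.12108600e-01 7.02067300e-01 5.91983423e-04]
x -0.048 1274 -47.2 slope -0.03
x 0.048 343 48.9 slope 0.12
x -0.062 1192 -61.0 slope -0.06
y -0.048 1086 -48.1 slope -0.02
y 0.048 1117 48.1 slope 0.2
y 0.062 1262 62.1 slope 0.09
```

View pics/w15.png

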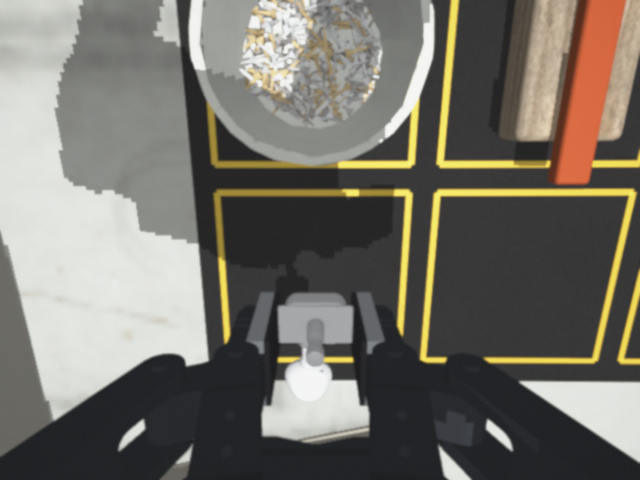

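```bash
cat > head.py <<'E'
import sys
from h import *
f=load(sys.argv[1]);a,b,c,d_=map(int,sys.argv[2:6]);z0=float(sys.argv[6]);z1=float(sys.argv[7])
Z=f["z_map"];im=f["image"].astype(int)
v,u=np.mgrid[b:d_,a:c];v=v.ravel();u=u.ravel();o,d=rays(f,np.c_[u,v].astype(float));P=o+d*Z[v,u][:,None]
k=im[v,u]; m=(P[:,2]>z0)&(P[:,2]<z1)&(k.min(1)>75)
P=P[m]
th=-np.radians(.85);ex=np.array([np.cos(th),np.sin(th)]);ey=np.array([-np.sin(th),np.cos(th)])
C=np.array([float(x) for x in sys.argv[8:10]]);X=(P[:,:2]-C)@ex;Y=(P[:,:2]-C)@ey
print(m.sum(),"x",X.min().round(4),X.max().round(4),"y",Y.min().round(4),Y.max().round(4),"z",P[:,2].min().round(4),P[:,2].max().round(4))
for lo in np.arange(z0,z1,.004):
    q=(P[:,2]>=lo)&(P[:,2]<lo+.004)
    if q.sum()>3: print(lo.round(3),q.sum(),np.round([X[q].min(),X[q].max(),Y[q].min(),Y[q].max()],4))
E
python3 head.py w15 276 285 356 405 .04 .12 .5928 -.1848
```

```text
5519 x -0.0227 0.0257 y -0.0122 0.0148 z 0.0637 0.0949
0.06 4 [-0.0212  0.0091 -0.008   0.0088]
0.064 666 [-0.0225  0.0257 -0.0119  0.0148]
0.068 1357 [-0.0225  0.0235 -0.0119  0.0127]
0.072 2708 [-0.0227 -0.0046 -0.0122  0.0148]
0.076 161 [-0.0227 -0.0097 -0.012   0.0147]
0.08 147 [-0.0174 -0.0113 -0.0118  0.0043]
0.084 95 [-0.0159 -0.0125 -0.0011  0.0036]
0.088 108 [-0.0158 -0.012  -0.0017  0.0042]
0.092 273 [-0.0158 -0.0087 -0.0016  0.0042]
```

```bash
python3 -m handwheel '[{"dx":-0.0013,"dy":-0.0015,"dz":0.02,"ax":0,"ay":0,"az":0},{"dx":-0.0013,"dy":-0.0015,"dz":0.04,"ax":0,"ay":0,"az":0},{"dx":-0.0013,"dy":-0.0015,"dz":0.05,"ax":0,"ay":0,"az":0},{"dx":-0.0013,"dy":-0.0015,"dz":0.053,"ax":0,"ay":0,"az":0},{"dx":-0.0013,"dy":-0.0015,"dz":0.053,"ax":0,"ay":0,"az":0}]'; python3 loc.py w16 .592 -.1848; python3 head.py w16 276 285 356 405 .007 .06 .5928 -.1848
```

```text
time: 20.45
tool_pos: [0.5766, -0.1846, 0.0096]
tool_rot: [-0.0, 0.712, 0.702, -0.0]
contact_force: [0.5, 0.4, -0.4]
gripper_width: 0.312
[ 0.57698321 -0.18476883  0.0101722 ] [3.50374960e-04 7.12318790e-01 7.01855973e-01 1.11848778e-04]
x -0.048 2242 -46.9 slope 0.01
x 0.048 381 48.8 slope -0.11
x -0.062 1116 -60.9 slope 0.0
y -0.048 1195 -48.3 slope 0.01
y 0.048 1254 48.1 slope -0.05
y 0.062 1178 62.1 slope 0.1
5511 x -0.0255 0.0222 y -0.0133 0.0138 z 0.0079 0.0396
0.007 227 [-0.0251  0.0222 -0.0118  0.0111]
0.011 1687 [-0.0254  0.0214 -0.0129  0.0137]
0.015 1774 [-0.0255 -0.0051 -0.0131  0.0138]
0.019 1152 [-0.0255 -0.0094 -0.0133  0.0138]
0.023 135 [-0.0245 -0.0137 -0.013   0.003 ]
0.027 129 [-0.019  -0.0151 -0.0026  0.0032]
0.031 80 [-0.0183 -0.0147 -0.0028  0.0031]
0.035 315 [-0.0187 -0.0113 -0.0027  0.0031]
0.039 12 [-0.0179 -0.0145 -0.0014  0.002 ]
```

```bash
python3 -m handwheel '[{"dx":0,"dy":0.0017,"dz":0,"ax":0,"ay":0,"az":0},{"dx":0,"dy":0.0017,"dz":0.0015,"ax":0,"ay":0,"az":0},{"dx":0,"dy":0.0017,"dz":0.003,"ax":0,"ay":0,"az":0},{"dx":0,"dy":0.0017,"dz":0.0038,"ax":0,"ay":0,"az":0},{"dx":0,"dy":0.0017,"dz":0.0038,"ax":0,"ay":0,"az":0}]'; python3 loc.py w17 .592 -.1848; python3 head.py w17 276 285 356 405 .006 .06 .5929 -.1848 | head -1
```

```text
time: 21.12
tool_pos: [0.5785, -0.1847, 0.0066]
tool_rot: [0.0, 0.712, 0.702, 0.0]
contact_force: [-1.2, -0.4, 3.6]
gripper_width: 0.312
[ 0.57849185 -0.1846385   0.00655018] [1.19767305e-04 7.12312422e-01 7.01862516e-01 8.58704148e-05]
x -0.048 2287 -47.0 slope 0.01
x 0.048 295 48.5 slope -0.02
x -0.062 1191 -61.1 slope -0.0
y -0.048 1235 -48.2 slope 0.04
y 0.048 1291 48.1 slope 0.04
y 0.062 1239 62.1 slope 0.11
5483 x -0.0239 0.0243 y -0.0133 0.0137 z 0.006 0.0366
```

Light contact (3.6 N) and centred within 0.5 mm. Releasing.

```bash
python3 -m handwheel '[{"dx":0,"dy":0,"dz":-0.0005,"ax":0,"ay":0,"az":0},{"dx":0,"dy":0,"dz":-0.0005,"ax":0,"ay":0,"az":0},{"dx":0,"dy":0,"dz":-0.0005,"ax":0,"ay":0,"az":0}]' 95;  python3 -m handwheel '[{"dx":0,"dy":0,"dz":-0.02,"ax":0,"ay":0,"az":0},{"dx":0,"dy":0,"dz":-0.06,"ax":0,"ay":0,"az":0},{"dx":0,"dy":0,"dz":-0.11,"ax":0,"ay":0,"az":0},{"dx":0,"dy":0,"dz":-0.15,"ax":0,"ay":0,"az":0},{"dx":0,"dy":0,"dz":-0.15,"ax":0,"ay":0,"az":0}]'
python3 - <<'E'
from h import *
f=grab("wrist","w18")
E
```

```text
time: 21.55
tool_pos: [0.5781, -0.1845, 0.0062]
tool_rot: [-0.0, 0.712, 0.702, -0.0]
contact_force: [0.1, -0.4, 0.3]
gripper_width: 0.63
time: 22.18
tool_pos: [0.5813, -0.1859, 0.1636]
tool_rot: [0.005, 0.712, 0.702, 0.002]
contact_force: [0.7, -0.1, -1.1]
gripper_width: 0.63
```

View pics/w18.png

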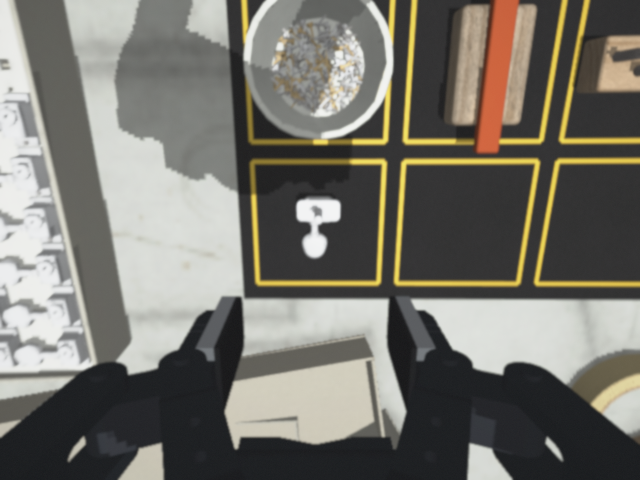

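The machine head stands centred in the square at (317,226), behind the cup. Before reaching for the winder I'm checking clearance to the cabinet on the left.

```bash
python3 - <<'E'
from h import *
f=load("top0");Z=f["z_map"]
def pt(u,v):
    o,d=rays(f,[[float(u),float(v)]]);return (o+d[0]*Z[v,u]).round(3)
for p in [(20,20),(60,60),(100,60),(120,20),(60,140),(100,140),(110,170),(60,170),(20,170),(60,200),(120,190),(180,60),(135,90)]: print(p,pt(*p))
f=load("w2");Z=f["z_map"]
im=f["image"];cv2.imwrite("pics/c8.png",cv2.resize(im[195:290,340:450],(770,665),interpolation=2))
v,u=np.mgrid[205:285,355:440];v=v.ravel();u=u.ravel();o,d=rays(f,np.c_[u,v].astype(float));P=o+d*Z[v,u][:,None]
m=P[:,2]>.005;P=P[m];k=f["image"][v,u][m].max(1)<120;P=P[k];print(len(P),P.min(0),P.max(0))
hm=P[:,1]>.395;print(cv2.minAreaRect((P[:,:2]*1000).astype(np.float32)),cv2.minAreaRect((P[hm][:,:2]*1000).astype(np.float32)))
E
```

```text
(20, 20) [0.822 0.61  0.24 ]
(60, 60) [0.823 0.608 0.115]
(100, 60) [ 0.906  0.599 -0.023]
(120, 20) [ 1.053  0.595 -0.089]
(60, 140) [ 0.815  0.816 -0.292]
(100, 140) [ 0.803  0.687 -0.253]
(110, 170) [ 0.813  0.781 -0.546]
(60, 170) [ 0.814  0.957 -0.567]
(20, 170) [ 0.818  1.105 -0.591]
(60, 200) [ 0.77   1.075 -0.807]
(120, 190) [ 0.816  0.85  -0.806]
(180, 60) [0.88  0.402 0.031]
(135, 90) [0.816 0.498 0.014]
1062 [0.38946156 0.30873356 0.00512474] [0.58374738 0.44236222 0.49344471]
((474.4742126464844, 382.5588684082031), (208.47845458984375, 85.12378692626953), 18.760494232177734) ((537.9462890625, 407.99176025390625), (36.6563720703125, 77.28218078613281), 47.69084930419922)
```

View pics/c8.png

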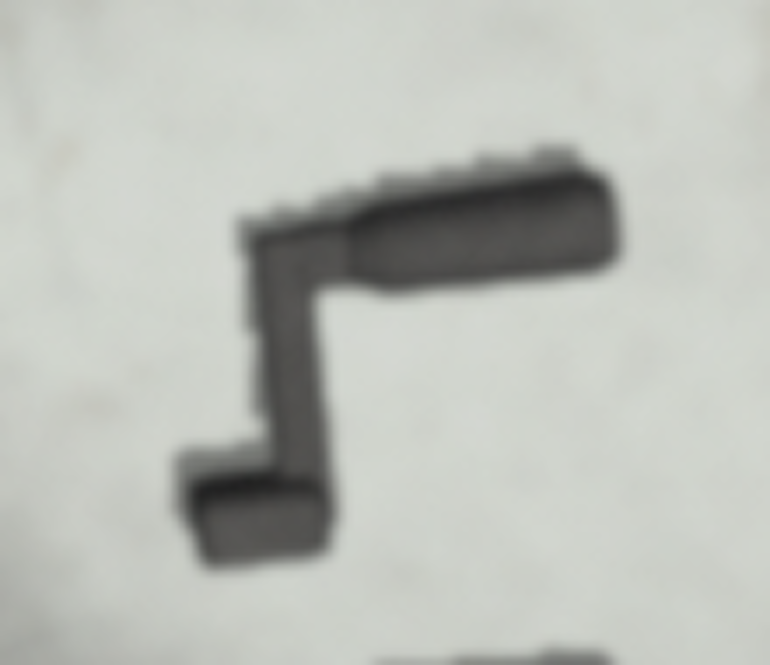

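The cabinet face is at x≈0.81, well clear. Moving to view the winder with the jaws across its handle.

```bash
python3 - <<'E'
from h import *
f=load("w2");print(plane(f,[[410,228.6]],.012))
E
python3 -m handwheel '[{"dx":0.06,"dy":0,"dz":0,"ax":0,"ay":0,"az":-0.15},{"dx":0.12,"dy":-0.005,"dz":0,"ax":0,"ay":0,"az":-0.3},{"dx":0.18,"dy":-0.01,"dz":0,"ax":0,"ay":0,"az":-0.48},{"dx":0.24,"dy":-0.015,"dz":0,"ax":0,"ay":0,"az":-0.66},{"dx":0.30,"dy":-0.02,"dz":0,"ax":0,"ay":0,"az":-0.84}]' 60; python3 - <<'E'
import numpy as np
from plant import manip
s=manip.state();p=s["tool_pos"];q=2*np.arctan2(s["tool_rot"][2],s["tool_rot"][1]);print(p,np.degrees(q),s["joint_pos"])
d=np.array([.523,.36])-p[:2];print(d@[np.cos(q),np.sin(q)],d@[np.sin(q),-np.cos(q)])
E
```

```text
[[0.52599355 0.42326701 0.012     ]]
time: 22.85
tool_pos: [0.5614, 0.1174, 0.1553]
tool_rot: [-0.001, 0.362, 0.932, -0.0]
contact_force: [0.3, 0.3, -0.3]
gripper_width: 0.766
[0.56138659 0.11743685 0.1553044 ] 137.60742325411476 [ 7.64916671e-02 -8.88512492e-03  1.80506357e+00 -2.22803332e-05
  1.34748988e+00 -2.32520599e+00]
0.19188783743233861 0.1532627426955882
```

```bash
python3 -m handwheel '[{"dx":0.043,"dy":0.036,"dz":0,"ax":0,"ay":0,"az":-0.17},{"dx":0.086,"dy":0.072,"dz":0,"ax":0,"ay":0,"az":-0.34},{"dx":0.128,"dy":0.109,"dz":0,"ax":0,"ay":0,"az":-0.51},{"dx":0.171,"dy":0.145,"dz":0.01,"ax":0,"ay":0,"az":-0.68},{"dx":0.2133,"dy":0.1811,"dz":0.03,"ax":0,"ay":0,"az":-0.845}]'; python3 -m handwheel '[{"dx":0,"dy":0,"dz":0,"ax":0,"ay":0,"az":0},{"dx":0,"dy":0,"dz":0,"ax":0,"ay":0,"az":0}]' ; python3 - <<'E'
from h import *
f=grab("wrist","w19")
from plant import manip
s=manip.state();p=s["tool_pos"];q=2*np.arctan2(s["tool_rot"][2],s["tool_rot"][1]);print(p,np.degrees(q))
E
```

```text
time: 23.48
tool_pos: [0.5284, 0.3952, 0.1262]
tool_rot: [0.0, -0.052, 0.999, 0.0]
contact_force: [-0.4, 0.1, -0.1]
gripper_width: 0.765
time: 23.72
tool_pos: [0.5282, 0.3929, 0.1253]
tool_rot: [-0.001, -0.05, 0.999, -0.001]
contact_force: [0.6, -0.3, -0.5]
gripper_width: 0.765
[0.52880815 0.39256521 0.12608026] 185.63387464590943
```

View pics/w19.png

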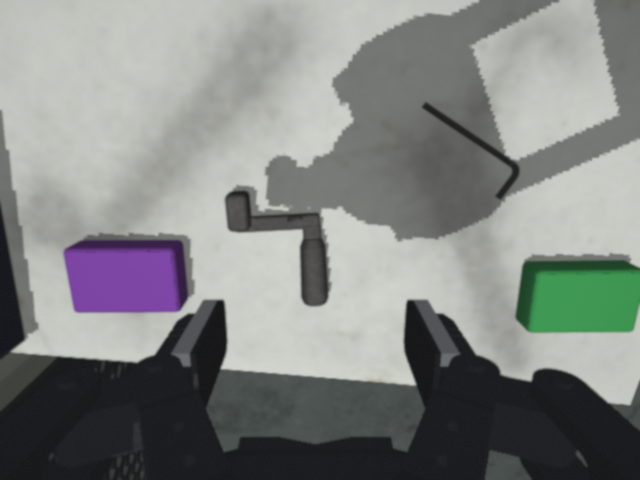

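The winder handle at (314,272) lies straight along the fingers. Purple (125,278) and green (580,298) blocks are clear of them. Locating the handle exactly.

```bash
python3 - <<'E'
from h import *
f=load("w19");Z=f["z_map"];im=f["image"]
v,u=np.mgrid[180:312,218:335];v=v.ravel();u=u.ravel();o,d=rays(f,np.c_[u,v].astype(float));P=o+d*Z[v,u][:,None]
m=(P[:,2]>.004)&(P[:,2]<.03);q=np.radians(185.7);T=np.array([.5284,.3930])
D=P[:,:2]-T;X=D@[np.cos(q),np.sin(q)];Y=D@[np.sin(q),-np.cos(q)]
print(m.sum(),P[m][:,2].max(),np.round([X[m].min(),X[m].max(),Y[m].min(),Y[m].max()],4))
for y0 in np.arange(-.06,.05,.008):
    k=m&(Y>=y0)&(Y<y0+.008)
    if k.sum(): print(y0.round(3),k.sum(),np.round([X[k].min(),X[k].max(),P[k][:,2].max()],4))
E
```

```text
4039 0.021843420490792242 [-0.0556  0.0097 -0.0252  0.0512]
-0.028 268 [-0.0553 -0.0413  0.0218]
-0.02 335 [-0.0556 -0.0409  0.0213]
-0.012 1055 [-0.0552  0.0034  0.0213]
-0.004 618 [-0.0551  0.0041  0.0207]
0.004 305 [-0.0091  0.0068  0.0185]
0.012 309 [-0.0091  0.0075  0.0191]
0.02 311 [-0.0092  0.0082  0.0188]
0.028 312 [-0.0093  0.009   0.02  ]
0.036 304 [-0.0093  0.0089  0.0199]
0.044 222 [-0.0086  0.0097  0.0209]
```

```bash
python3 -m handwheel '[{"dx":-0.0005,"dy":0.023,"dz":0.03,"ax":0,"ay":0,"az":0},{"dx":-0.0005,"dy":0.023,"dz":0.07,"ax":0,"ay":0,"az":0},{"dx":-0.0005,"dy":0.023,"dz":0.1,"ax":0,"ay":0,"az":0},{"dx":-0.0005,"dy":0.023,"dz":0.118,"ax":0,"ay":0,"az":0},{"dx":-0.0005,"dy":0.023,"dz":0.121,"ax":0,"ay":0,"az":0}]' 60; python3 -m handwheel '[{"dx":0,"dy":0,"dz":0,"ax":0,"ay":0,"az":0},{"dx":0,"dy":0,"dz":0,"ax":0,"ay":0,"az":0},{"dx":0,"dy":0,"dz":0,"ax":0,"ay":0,"az":0},{"dx":0,"dy":0,"dz":0,"ax":0,"ay":0,"az":0},{"dx":0,"dy":0,"dz":0,"ax":0,"ay":0,"az":0}]' 255; python3 -m handwheel '[{"dx":0,"dy":0,"dz":-0.02,"ax":0,"ay":0,"az":0},{"dx":0,"dy":0,"dz":-0.06,"ax":0,"ay":0,"az":0},{"dx":0,"dy":0,"dz":-0.12,"ax":0,"ay":0,"az":0},{"dx":0,"dy":0,"dz":-0.14,"ax":0,"ay":0,"az":0},{"dx":0,"dy":0,"dz":-0.14,"ax":0,"ay":0,"az":0}]' 
python3 - <<'E'
from h import *
f=grab("wrist","w20")
from plant import manip
s=manip.state();p=s["tool_pos"];q=2*np.arctan2(s["tool_rot"][2],s["tool_rot"][1]);print(p,np.degrees(q))
E
```

```text
time: 24.4
tool_pos: [0.5269, 0.4152, 0.0046]
tool_rot: [-0.001, -0.049, 0.999, -0.0]
contact_force: [0.5, -0.2, -0.2]
gripper_width: 0.763
time: 25.02
tool_pos: [0.5282, 0.417, 0.0073]
tool_rot: [0.001, -0.05, 0.999, 0.001]
contact_force: [0.0, -0.6, 7.2]
gripper_width: 0.174
time: 25.65
tool_pos: [0.528, 0.417, 0.1481]
tool_rot: [0.002, -0.05, 0.999, 0.001]
contact_force: [1.0, -0.1, -1.3]
gripper_width: 0.175
[0.52677571 0.41622196 0.14527273] 185.6969812696273
```

View pics/w20.png

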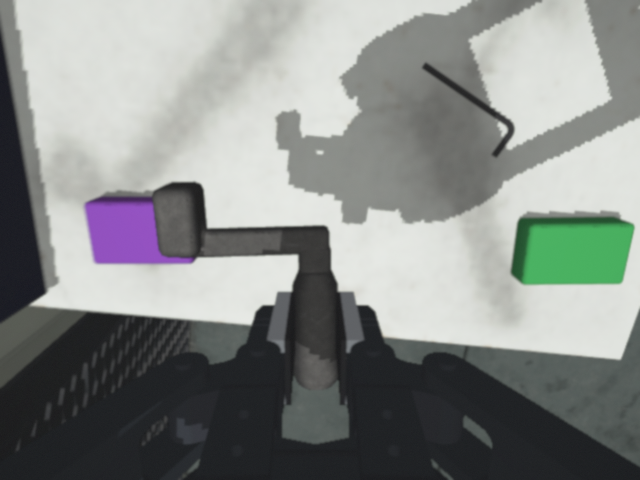

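Held by the handle with the winding head at (180,220). Turning it and carrying it to the square behind the bit block.

```bash
python3 -m handwheel '[{"dx":-0.004,"dy":-0.037,"dz":0,"ax":0,"ay":0,"az":0.17},{"dx":-0.009,"dy":-0.074,"dz":0,"ax":0,"ay":0,"az":0.34},{"dx":-0.013,"dy":-0.11,"dz":0,"ax":0,"ay":0,"az":0.51},{"dx":-0.018,"dy":-0.147,"dz":0,"ax":0,"ay":0,"az":0.68},{"dx":-0.022,"dy":-0.183,"dz":0,"ax":0,"ay":0,"az":0.85}]'; python3 - <<'E'
import numpy as np
from plant import manip
s=manip.state();p=s["tool_pos"];q=2*np.arctan2(s["tool_rot"][2],s["tool_rot"][1])%(2*np.pi);print(p,np.degrees(q))
d=np.array([.607,.0567])-p[:2];print(d@[np.cos(q),np.sin(q)],d@[np.sin(q),-np.cos(q)],q-np.radians(89.15))
E
```

```text
time: 26.32
tool_pos: [0.5653, 0.2347, 0.1416]
tool_rot: [-0.002, 0.369, 0.929, -0.002]
contact_force: [0.4, -0.6, -0.4]
gripper_width: 0.176
[0.56527627 0.23466996 0.14159978] 136.67076936635743
-0.15247192059300674 -0.10082901605675461 0.8293938885237968
```

```bash
python3 -m handwheel '[{"dx":-0.03,"dy":-0.02,"dz":0,"ax":0,"ay":0,"az":0.166},{"dx":-0.061,"dy":-0.04,"dz":0,"ax":0,"ay":0,"az":0.332},{"dx":-0.0915,"dy":-0.06,"dz":0.0,"ax":0,"ay":0,"az":0.5},{"dx":-0.122,"dy":-0.08,"dz":0.01,"ax":0,"ay":0,"az":0.66},{"dx":-0.1525,"dy":-0.1008,"dz":0.02,"ax":0,"ay":0,"az":0.829}]'; python3 -m handwheel '[{"dx":0,"dy":0,"dz":0.02,"ax":0,"ay":0,"az":0},{"dx":0,"dy":0,"dz":0.05,"ax":0,"ay":0,"az":0},{"dx":0,"dy":0,"dz":0.05,"ax":0,"ay":0,"az":0},{"dx":0,"dy":0,"dz":0.05,"ax":0,"ay":0,"az":0}]'; python3 loc.py w21 .5959 .0352
```

```text
time: 26.95
tool_pos: [0.608, 0.0576, 0.1216]
tool_rot: [-0.002, 0.712, 0.702, -0.002]
contact_force: [-0.5, -0.1, 0.3]
gripper_width: 0.172
time: 27.45
tool_pos: [0.6093, 0.0594, 0.0748]
tool_rot: [-0.001, 0.71, 0.704, -0.0]
contact_force: [0.3, -0.3, 0.0]
gripper_width: 0.171
[0.61013139 0.05929967 0.07595886] [1.56315387e-04 7.09789172e-01 7.04414128e-01 2.08370344e-04]
x -0.048 1330 -47.6 slope -0.07
x 0.048 443 48.7 slope -0.43
x -0.062 1411 -61.7 slope -0.03
y -0.048 619 -48.3 slope 0.04
y 0.048 1197 48.1 slope 0.18
y -0.062 1121 -62.4 slope 0.06
```

View pics/w21.png

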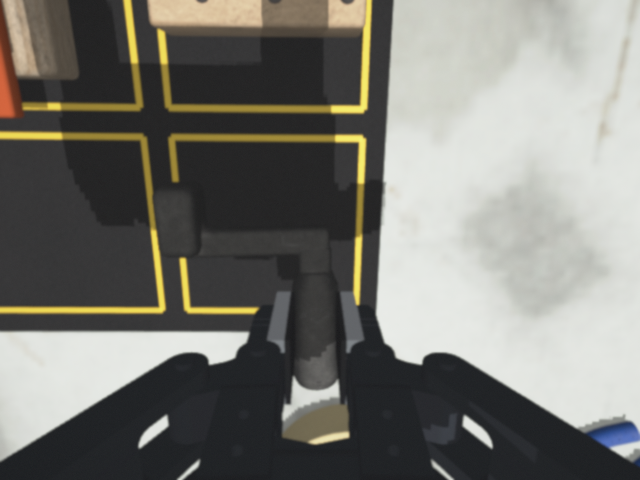

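```bash
cat > wind.py <<'E'
import sys
from h import *
f=load(sys.argv[1]);z0=float(sys.argv[2]);C=np.array([float(sys.argv[3]),float(sys.argv[4])]);Z=f["z_map"]
th=-np.radians(.85);ex=np.array([np.cos(th),np.sin(th)]);ey=np.array([-np.sin(th),np.cos(th)])
A=[]
for n,(a,b,c,e) in dict(head=(140,170,205,270),crank=(212,225,295,265),handle=(298,280,336,400)).items():
    v,u=np.mgrid[b:e,a:c];v=v.ravel();u=u.ravel();o,d=rays(f,np.c_[u,v].astype(float));P=o+d*Z[v,u][:,None];P=P[P[:,2]>z0]
    X=(P[:,:2]-C)@ex;Y=(P[:,:2]-C)@ey;A.append(np.c_[X,Y,P[:,2]])
    print(n,len(P),np.round([X.min(),X.max(),Y.min(),Y.max(),P[:,2].min(),np.percentile(P[:,2],95)],4))
A=np.vstack(A);print("mid",(A.min(0)+A.max(0)).round(4)/2,(A.max(0)-A.min(0)).round(4))
E
python3 wind.py w21 .06 .5964 .0351
```

```text
head 3664 [-0.0614 -0.0108 -0.0291  0.0241  0.0698  0.0878]
crank 2433 [-0.0614 -0.0113 -0.0121  0.0241  0.0738  0.0812]
handle 4112 [-0.0614  0.0396  0.0184  0.0325  0.0776  0.0862]
mid [-0.0109  0.0017  0.1437] [0.101  0.0617 0.1477]
```

```bash
sed -i 's/P=P\[P\[:,2\]>z0\]/P=P[(P[:,2]>z0)\&(P[:,2]<z0+.06)]/' wind.py; python3 wind.py w21 .06 .5964 .0351
```

```text
head 3639 [-0.0374 -0.0108 -0.0291 -0.0136  0.0698  0.0878]
crank 2419 [-0.0222 -0.0113 -0.0121  0.0172  0.0738  0.0811]
handle 4091 [-0.005   0.0396  0.0184  0.0325  0.0776  0.0862]
mid [0.0011  0.0017  0.07925] [0.0769 0.0617 0.0189]
```

```bash
python3 -m handwheel '[{"dx":-0.0017,"dy":-0.0011,"dz":0.02,"ax":0,"ay":0,"az":0},{"dx":-0.0017,"dy":-0.0011,"dz":0.045,"ax":0,"ay":0,"az":0},{"dx":-0.0017,"dy":-0.0011,"dz":0.057,"ax":0,"ay":0,"az":0},{"dx":-0.0017,"dy":-0.0011,"dz":0.061,"ax":0,"ay":0,"az":0},{"dx":-0.0017,"dy":-0.0011,"dz":0.061,"ax":0,"ay":0,"az":0}]'; python3 loc.py w22 .5959 .0352;python3 wind.py w22 .007 .5964 .0351
```

```text
time: 28.12
tool_pos: [0.6091, 0.057, 0.0147]
tool_rot: [0.0, 0.71, 0.704, 0.0]
contact_force: [-0.3, -0.5, -0.5]
gripper_width: 0.171
[0.60946195 0.05701814 0.01526054] [4.96487012e-04 7.10185361e-01 7.04014417e-01 4.54016873e-04]
x -0.048 2359 -47.9 slope -0.07
x -0.062 2518 -61.9 slope -0.1
y -0.048 1950 -48.3 slope 0.02
y 0.048 1569 48.1 slope 0.29
y -0.062 1998 -62.3 slope 0.02
head 3637 [-0.0376 -0.0112 -0.0314 -0.0161  0.0095  0.0276]
crank 2422 [-0.0224 -0.0113 -0.0146  0.0149  0.013   0.021 ]
handle 4095 [-0.005   0.0397  0.0159  0.0302  0.0176  0.0261]
mid [ 0.001   -0.0006   0.01915] [0.0773 0.0616 0.0194]
```

```bash
python3 -m handwheel '[{"dx":0.0005,"dy":-0.0012,"dz":0.0015,"ax":0,"ay":0,"az":0},{"dx":0.0005,"dy":-0.0012,"dz":0.0035,"ax":0,"ay":0,"az":0},{"dx":0.0005,"dy":-0.0012,"dz":0.005,"ax":0,"ay":0,"az":0},{"dx":0.0005,"dy":-0.0012,"dz":0.0055,"ax":0,"ay":0,"az":0},{"dx":0.0005,"dy":-0.0012,"dz":0.0055,"ax":0,"ay":0,"az":0}]'; python3 loc.py w23 .5959 .0352|head -3;python3 wind.py w23 .004 .5962 .0351
```

```text
time: 28.8
tool_pos: [0.6078, 0.0576, 0.0103]
tool_rot: [-0.0, 0.71, 0.704, -0.0]
contact_force: [-3.0, -0.2, 6.7]
gripper_width: 0.177
[0.60781577 0.05755171 0.01026897] [-5.58567831e-05  7.10176753e-01  7.04023415e-01 -9.09617891e-05]
x -0.048 2437 -48.0 slope -0.08
x 0.048 121 48.6 slope 0.24
head 3823 [-0.042  -0.0041 -0.0436 -0.0153  0.004   0.0233]
crank 2463 [-0.0234 -0.0061 -0.0158  0.0154  0.004   0.0166]
handle 4106 [-0.0059  0.0537  0.0159  0.0315  0.004   0.0217]
mid [ 0.00585 -0.0061   0.0145 ] [0.0957 0.0751 0.021 ]
```

Down on the mat (6.7 N). Releasing and lifting clear.

```bash
python3 -m handwheel '[{"dx":0,"dy":0,"dz":-0.001,"ax":0,"ay":0,"az":0},{"dx":0,"dy":0,"dz":-0.001,"ax":0,"ay":0,"az":0},{"dx":0,"dy":0,"dz":-0.001,"ax":0,"ay":0,"az":0}]' 130;  python3 -m handwheel '[{"dx":0,"dy":0,"dz":-0.02,"ax":0,"ay":0,"az":0},{"dx":0,"dy":0,"dz":-0.06,"ax":0,"ay":0,"az":0},{"dx":0,"dy":-0.03,"dz":-0.11,"ax":0,"ay":0,"az":0},{"dx":-0.03,"dy":-0.06,"dz":-0.16,"ax":0,"ay":0,"az":0},{"dx":-0.06,"dy":-0.09,"dz":-0.2,"ax":0,"ay":0,"az":0}]'; python3 -m handwheel '[{"dx":-0.04,"dy":-0.03,"dz":-0.04,"ax":0,"ay":0,"az":0},{"dx":-0.07,"dy":-0.04,"dz":-0.07,"ax":0,"ay":0,"az":0},{"dx":-0.07,"dy":-0.04,"dz":-0.07,"ax":0,"ay":0,"az":0},{"dx":-0.07,"dy":-0.04,"dz":-0.07,"ax":0,"ay":0,"az":0}]'
python3 - <<'E'
from h import *
f=grab("wrist","w24")
E
```

```text
time: 29.22
tool_pos: [0.6075, 0.0575, 0.0098]
tool_rot: [-0.0, 0.71, 0.704, -0.0]
contact_force: [-0.4, 0.5, -0.2]
gripper_width: 0.486
time: 29.85
tool_pos: [0.5167, -0.002, 0.2137]
tool_rot: [0.001, 0.71, 0.704, 0.001]
contact_force: [0.7, -0.2, 1.4]
gripper_width: 0.492
time: 30.35
tool_pos: [0.4763, -0.0709, 0.2799]
tool_rot: [-0.0, 0.71, 0.704, 0.0]
contact_force: [-0.5, -0.2, 0.7]
gripper_width: 0.49
```

View pics/w24.png

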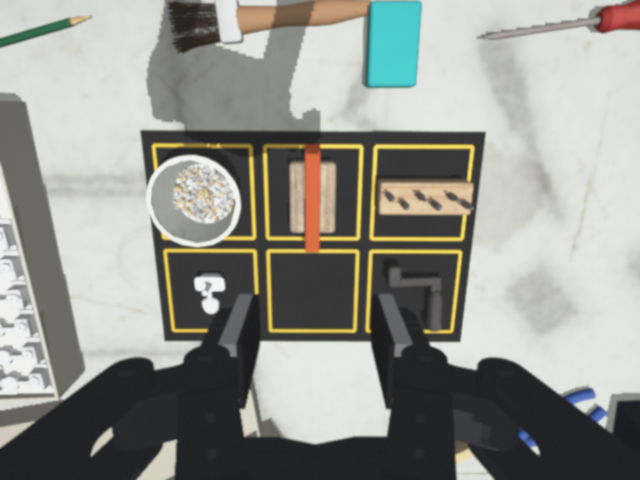

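All four parts are in place: block with stick at (313,198), machine head (209,292), winder (415,295). Last, a measured check of each against its square.

```bash
python3 - <<'E'
from h import *
f=load("w24");Z=f["z_map"];im=f["image"].astype(int)
y=((im[...,2]-im[...,0])>50)&((im[...,1]-im[...,0])>30)
v,u=np.nonzero(y);Pl=plane(f,np.c_[u,v].astype(float),.003)
th=-np.radians(.85);ex=np.array([np.cos(th),np.sin(th)]);ey=np.array([-np.sin(th),np.cos(th)])
for n,C,(a,b,c,e),z0 in [("block",(.4843,-.0732),(280,150,345,243),.021),("stick",(.4843,-.0732),(295,135,330,260),.029),("mhead",(.5928,-.1848),(185,262,235,322),.007),("winder",(.5962,.0351),(375,255,448,340),.008)]:
    C=np.array(C);L=np.c_[(Pl[:,:2]-C)@ex,(Pl[:,:2]-C)@ey];o_=[]
    for k in(0,1):
        r=[]
        for s in(-.048,.048):
            m=(abs(L[:,k]-s)<.006)&(abs(L[:,1-k])<.044);r.append(np.median(L[m,k]) if m.sum()>15 else np.nan)
        o_.append(r)
    o_=np.array(o_)
    vv,uu=np.mgrid[b:e,a:c];vv=vv.ravel();uu=uu.ravel();o,d=rays(f,np.c_[uu,vv].astype(float));P=o+d*Z[vv,uu][:,None]
    P=P[(P[:,2]>z0)&(P[:,2]<.06)];X=(P[:,:2]-C)@ex;Y=(P[:,:2]-C)@ey
    # keep largest coherent span (5 px tolerance via percentiles)
    lo=np.percentile(np.c_[X,Y],.3,axis=0);hi=np.percentile(np.c_[X,Y],99.7,axis=0)
    r=cv2.minAreaRect((np.c_[X,Y]*1000).astype(np.float32))
    print(n,"sq lines",(o_*1000).round(1).tolist(),"sqmid",(o_.mean(1)*1000).round(1),"mid",((lo+hi)*500).round(1),"size",((hi-lo)*1000).round(1),"ang",round(r[2],1),"zmax",P[:,2].max().round(4))
t=grab("top","t24");s=grab("side","s24")
cv2.imwrite("pics/s24c.png",cv2.resize(s["image"][150:360,230:430],(760,798)[::1],interpolation=2)[:600])
E
```

```text
block sq lines [[-48.0, 47.9], [-47.9, 48.1]] sqmid [-0.1  0.1] mid [-2.   0.1] size [89.2 44.6] ang 89.3 zmax 0.0354
stick sq lines [[-48.0, 47.9], [-47.9, 48.1]] sqmid [-0.1  0.1] mid [ 0.5 -0. ] size [103.1  14.2] ang 89.9 zmax 0.0354
mhead sq lines [[-48.2, 47.8], [-47.8, 48.2]] sqmid [-0.2  0.2] mid [ 0.2 -0.1] size [46.5 30.5] ang 2.0 zmax 0.0369
winder sq lines [[-48.5, 47.5], [-47.8, 48.3]] sqmid [-0.5  0.3] mid [-0.2  0. ] size [75.5 62.7] ang 40.8 zmax 0.0248
```

View pics/s24.png

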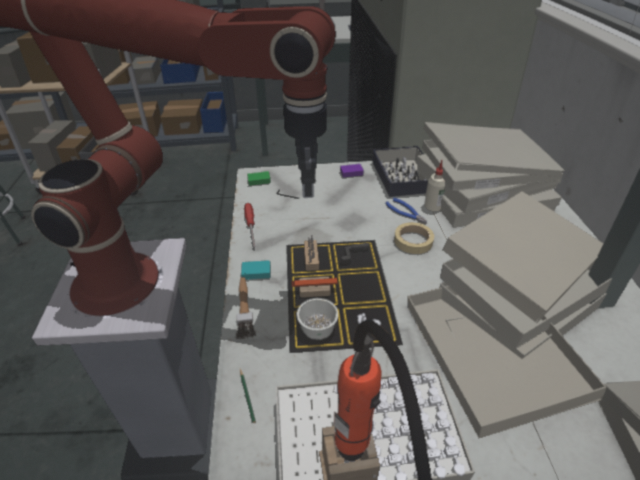

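View pics/t24.png

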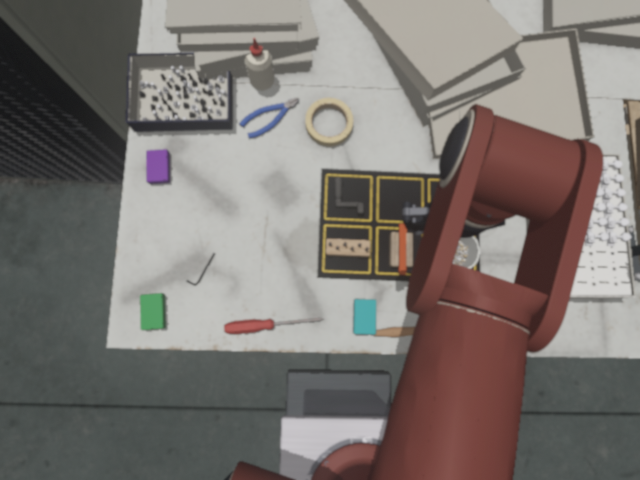

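Every part is within about 1 mm of its square's centre. The hex key and look-alikes haven't moved, and the gripper is clear. Handing in.

```bash
python3 -c "
from plant import manip
print(manip.job_done()); print(manip.state()['time'])"
```

```text
the job is handed in; nothing more can be done
None
the job is handed in; nothing more can be done
```

The kit is set out on the mat and handed in after about 30 s, placed in the order you gave. The hex key and the green, purple and turquoise look-alikes were not touched.

| Part | Where it is | Offset from square centre |
|---|---|---|
| Sanding block | front-middle square, flat, long side in line with the mat | about 0.5 mm |
| Wood stick | on the block, centred and along its length | about 0.6 mm |
| Machine head | square behind the screw cup, post up | about 0.5 mm |
| Peg winder | square behind the bit block, flat, turned about a quarter turn from how it lay | about 0.4 mm |

These offsets are from the last wrist-camera depth check, except the block's. In that check the stick lying over the block spoiled its lengthwise reading (-2 mm). I relied instead on the block's end-face measurement, taken while I was setting the stick on it.

- **Camera disagreement:** the wrist and top cameras differed by about 3 mm in y on the block's starting position. They agreed within about 1 mm on the front-middle square and within 2 mm on the machine head's.
- **Rejected moves:** my first two move calls were refused for missing keys, and nothing moved.
- **Forces:** the wrist force read no more than about 10 N at the end of each move, all on light set-downs and grips.

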